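# Hang the specimen basket on the dial balance and tare it

### The job

Hang the empty specimen basket by its bail on the twin sprung hook of the dial balance: let it down slowly and let go only once the hook carries its weight, without dropping it, making it bounce or pressing it down. When it hangs still, turn the tare ring by its thumb tab until its zero line stands at the needle, so that the next specimen can be weighed. Leave the jar, the beaker and the wax block where they are.

Things in the scene. Friction and masses are not known exactly. Their poses are not given: they have to be found in the camera images.
- balance: White bench balance, fixed to the bench: housing 100 (x) x 124 (y) mm, 265 mm high, on a grey base plate reaching 110 mm in front of the origin. Origin: on the bench, under the centre of housing and dial. Its -x is the front, where the hook sticks out; z up. The round dial lies level on top, its axis over the origin, its glass at z 282 mm.
- hook: Twin hook: two round steel prongs 6 mm thick at y = +-33 mm, each ending in an open V saddle with an upturned tip. Axes as the balance's. Origin: midway between the saddles, where the axis of a seated 6 mm bar rests. Tips 17 mm in front (-x) and top 15 mm above it; the prongs behind have their top 9 mm above it; cross bar 74 mm behind. A bar up to 9 mm off slides into the V.
- hook_seat (a point): Same point as the hook's origin: 140 mm in front of the balance's origin, z 235 mm unloaded. The hook is on a spring slide: it sinks straight down some 17 mm per newton (after the first 0.2 N), at most 115 mm to its stop, is lightly damped and swings for some 2 s. How deep the basket takes it depends on its weight, which differs (under 0.65 kg).
- basket_grip (a point): Centre of the black grip sleeve on the basket's bail: block 16 (x) x 36 (y) x 24 (z) mm, 102 mm above the basket's underside. Basket: open perforated steel tray 60 (x) x 104 (y) mm, 42 mm high, with a wire bail (6 mm round bar along y, straight from y = -42 to +42 mm, going down to the tray at y = +-52 mm). Axes: y along the bail, z up. Front and back alike.
- bail_bar (a point): Middle of the bail's bar, on its centre line inside the sleeve: 100 mm above the basket's underside, 2 mm below the sleeve's centre. The bar shall lie in both saddles, the sleeve between the prongs. Axes as for the grip.
- needle_tip (a point): Tip of the black needle under the dial's glass, 38 mm from the dial's axis. Unloaded it points to the rear (+x of the balance); it turns clockwise seen from above as the hook sinks, 0.016 rad per mm.
- zero_mark (a point): Inner end of the black zero line of the tare ring, 38 mm from the dial's axis, level with the needle. The tare ring is the knurled aluminium ring round the dial (101 mm across, top at z 283 mm). It turns about the dial's axis with light friction (1 N at the tab), from 0.4 rad anticlockwise to 2.6 rad clockwise of the rear seen from above, and stays where it is left.
- tare_tab (a point): Grip point of the tare ring's thumb tab, an upright block 12 x 12 mm, 46 mm from the dial's axis, in line with the zero line. The tab rises 20 mm above the ring, its top at z 303 mm; the point is 10 mm below that top. Own x points away from the dial's axis.
- staining_jar: Glass staining jar with a knobbed lid, 55 mm across, 114 mm high; origin at the centre of its underside. To be left alone.
- beaker: Small beaker, 52 mm across, 65 mm high; origin at the centre of its underside. To be left alone.
- wax_block: Pale wax block 32 x 44 x 18 mm; origin at the centre of its underside. To be left alone.

How it is judged:
On the way:
1. the basket hangs by its bail in both saddles of the hook, let go, the hook carrying its weight and at rest (distance of hook from where it was at the start of the episode above 0.02 m and x of bail_bar in the frame of hook between -0.004 and 0.004 m and y of bail_bar in the frame of hook between -0.014 and 0.014 m and z of bail_bar in the frame of hook between -0.004 and 0.003 m and angle between bail_bar's own z axis and vertical below 0.2 rad and linear speed of hook below 0.012 m/s and contact force between the fingers and anything else below 0.1 N), for 0.3 s.
At the end, for the whole second after the job is handed in: The basket hangs level (within 0.2 rad) by its bail in both saddles (bar within 4 mm of the seats, within 14 mm of the middle), the hook at rest and at least 20 mm down under its weight; the inner end of the zero line is within 5 mm of the needle's tip; nothing is held (all of step 1 and distance between zero_mark and needle_tip below 0.005 m); the robot touches nothing.
It fails at once if the hook moves faster than 0.11 m/s: the basket was dropped on it, let down too fast or let go before the hook carried it, or the hook sprang back (linear speed of hook above 0.11 m/s).
It fails at once if the hook is pressed down on its bottom stop (more than 108 mm down) (distance of hook from where it was at the start of the episode above 0.108 m).
It fails at once if the hook is knocked or pressed with more than 15 N (contact force between hook and anything else above 15 N).
It fails at once if the tare ring is turned before the hook carries the basket, or while the hook is still moving (distance of zero_mark from where it was at the start of the episode above 0.006 m and (distance of hook from where it was at the start of the episode below 0.02 m or linear speed of hook above 0.03 m/s)).
It fails at once if the jar, the beaker or the wax block is shoved more than 20 mm (distance of any of staining_jar, beaker, wax_block from where it was at the start of the episode above 0.02 m).
It also fails if it takes over 72 s, if anything falls off the work surface, if the arm or the gripper's body presses on something with over 40 N, if the wrist force passes 120 N, or if a joint passes its speed limit or range.

### The arm

A 6-joint arm with a two-finger parallel gripper is mounted at the origin on a cart in front of the work surface, level with it; the furniture and walls round the work are solid. World frame = base frame: x ahead of the robot, y to its left, z up, the work surface at z = 0. Lengths are in m, angles in rad, forces in N, time in s.
With the tool pointing down it reaches from about 0.375 to 0.9 m from the base axis. Payload 3.1 kg.
Tool frame: the origin (TCP) lies on the centre line of the jaws, within the pads' length; the fingertips stand 25 mm ahead of it and the grasp point (between the pads) lies 6 mm ahead of it (robot.nose_length is the y of the fingertips in the tool frame, in m); y points along the fingers, z is the direction in which the jaws open and shut, and the axes are right-handed (so a half turn about y gives the same grasp; the last joint's range is limited). The gripper opens to 87 mm and grips with 3 to 60 N. Pads are 19 mm wide; open, the fingers measure 117 mm over their backs; the gripper's body (75 mm by 190 mm) begins 51 mm behind the grasp point.
Start: joints at [1.026, 0.527, 1.433, -0, 1.181, -0.178], TCP at [0.224, 0.584, 0.224] pointing down, gripper open.
Joint ranges: [-3.08, 3.08], [-0.75, 2.2], [0.22, 2.44], [-1.43, 4.57], [0, 2.65], [-2.85, 2.85]. Speed limits (rad/s): [2.79, 2.79, 3.14, 3.14, 3.14, 3.14].

### API

Orientations are given as a unit quaternion [x, y, z, w].
In Python, from rig import robot, eyes, ticket gives the robot as it stands.
- The arm moves only by the tool play_rows, never from a script. Its argument "series" is a list of rows, each a list of 7 numbers: the opening, from 0 (shut) to 1 (fully open), then the shift along the tool's x, y, z scaled (see below), then the turn, a rotation vector about the tool's x, y, z scaled (see below). In form: [[claw, dx, dy, dz, ax, ay, az], ...]. A call has 1 to 12 rows; each row shifts and turns the commanded pose from where the row before left it, along the tool's axes as they then stand; what a row does not reach is not made up. The controller multiplies each number of a shift by 100 mm and each number of a turn by 180 degrees. A row lasts 1/12 s, in which the tool goes at most 41.7 mm and 7.16 degrees, less where a joint would pass 70% of its speed; a pose out of reach is approached as far as the arm can. A call with a number of a shift or a turn outside -1 to 1 is refused whole. A call with a gripper value outside its range is refused whole. The fingers move at their own pace and stop on an object; "grip_force" is the grip in N (left out, the last holds). Time passes only in rows, so rows that do not move let the fingers close. It gives the time, the measured TCP pose, the force and the opening at its end, in the units of the state.
- robot.get_obs(): the state, without advancing time (a new reading comes with each control period).
- eyes.camera(name): name is "side" or "top"; returns the picture (400x640x3 uint8, red, green, blue); there is no depth.
- eyes.camera_params(name): a dict with "K" (3x3 intrinsics, pixels), "D" ([k1, k2, p1, p2, k3] as OpenCV has them; the pictures are not rectified), "rvec" (rotation vector, rad) and "tvec" (3), from world to camera coordinates, as OpenCV has them. Camera axes: x right, y down, z forward; pixel columns grow to the right and rows downward; lengths in m; the calibration is good to about 2 mm. A picture is of the moment at which its call begins. camera_params takes no time and is no camera call.
- ticket.hand_in(): hands the job in, once; it reports no verdict.
The state is a dict: "time": time; "q": joint angles; "joint_velocities": joint speeds; "joint_torque": joint torques, N m; "position": TCP position; "tool_rot": TCP orientation; "ft_force": force on the tool from outside, world axes, zero at the start; "moment": the same for the moment, N m; "grip_width": finger opening in m.
Only numpy, scipy, OpenCV 4.12 (cv2) and the standard library are available. Lean on these libraries where they do the work, as an engineer would, in place of code of your own. Each camera call takes 0.05 s, during which the arm holds its last target.

## Working session

There is one attempt and no reset: what is moved stays moved. The work goes in short steps, Python scripts to look and compute and a tool call to move; the robot and the scene stay as the last step left them, time stands still between calls to the robot, and variables do not carry over. Pictures are saved under pics/ and viewed, and the job is handed in when it is done.

Besides the shell and the picture viewer there is one more tool, called in YAML: its name, and indented under it one key for each argument. play_rows: Moves the arm, as the interface text tells. Its arguments: {"type":"object","properties":{"series":{"type":"array","items":{"type":"array","items":{"type":"number"}}},"grip_force":{"type":"number"}},"required":["series"]}

```bash
ls; mkdir -p pics; python3 - <<'E'
from rig import robot, eyes, ticket
import cv2
for n in("side","top"):
    im=eyes.camera(n); cv2.imwrite(f"pics/{n}0.png",im[:,:,::-1]); print(n,eyes.camera_params(n))
print(robot.get_obs(), robot.nose_length)
E
```

```text
pics
side {'K': array([[490.51990485,   0.        , 320.55602567],
       [  0.        , 490.51990485, 204.03481875],
       [  0.        ,   0.        ,   1.        ]]), 'D': array([-0.02612523,  0.        ,  0.        ,  0.        ,  0.        ]), 'rvec': array([-4.25961676e-04,  2.84385679e+00, -1.28012492e+00]), 'tvec': array([0.58175811, 0.19867772, 1.22349072])}
top {'K': array([[504.03624775,   0.        , 306.82693808],
       [  0.        , 504.03624775, 200.8464131 ],
       [  0.        ,   0.        ,   1.        ]]), 'D': array([0.04587143, 0.        , 0.        , 0.        , 0.        ]), 'rvec': array([ 2.18812526, -2.13012788,  0.12662652]), 'tvec': array([-0.11145069,  0.57782176,  1.25073896])}
{'time': 0.1, 'q': array([ 1.02648067e+00,  5.28405437e-01,  1.43377021e+00, -6.17254590e-06,
        1.18141376e+00, -1.78501342e-01]), 'joint_velocities': array([ 0.00098586, -0.00254572, -0.00392332, -0.00056725,  0.00162356,
        0.00037861]), 'joint_torque': array([-6.06366139e-04, -4.40987778e+01, -1.77149981e+01,  6.35381369e-02,
        5.33505308e-02, -5.29131000e-05]), 'position': array([0.22319574, 0.58308046, 0.22285095]), 'tool_rot': array([ 0.69597246, -0.1288618 ,  0.12836633, -0.69465032]), 'ft_force': array([ 0.01709605,  0.04812551, -0.17666981]), 'moment': array([ 0.01876234, -0.00133502, -0.08012536]), 'grip_width': 0.08711234461958799} 0.025
```

View pics/side0.png

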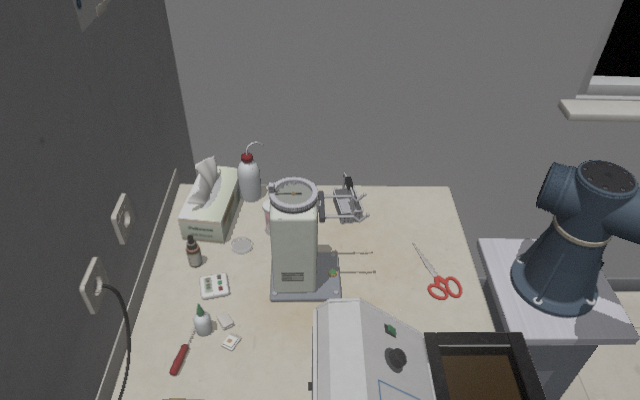

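View pics/top0.png

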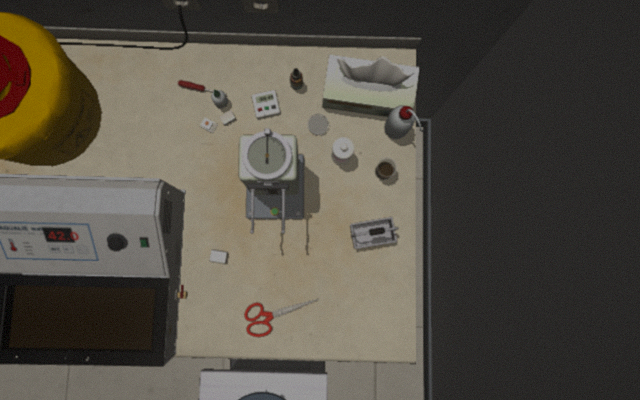

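```bash
cat > h.py <<'E'
from rig import robot, eyes, ticket
import cv2, numpy as np
P={n:eyes.camera_params(n) for n in("side","top")}
def proj(n,X):
    p=P[n]; return cv2.projectPoints(np.atleast_2d(np.array(X,float)),p["rvec"],p["tvec"],p["K"],p["D"])[0].reshape(-1,2)
def ray(n,uv):
    p=P[n]; R=cv2.Rodrigues(p["rvec"])[0]
    u=cv2.undistortPoints(np.array([[uv]],float),p["K"],p["D"])[0,0]
    d=R.T@np.array([u[0],u[1],1]); c=-R.T@p["tvec"]; return c,d/np.linalg.norm(d)
def onz(n,uv,z):
    c,d=ray(n,uv); return c+d*(z-c[2])/d[2]
def tri(a,b):
    c1,d1=ray("side",a);c2,d2=ray("top",b)
    A=np.stack([d1,-d2],1); s=np.linalg.lstsq(A,c2-c1,rcond=None)[0]
    p,q=c1+s[0]*d1,c2+s[1]*d2; return (p+q)/2,np.linalg.norm(p-q)
def zoom(n,box,f,name):
    im=eyes.camera(n)[:,:,::-1]; x0,y0,x1,y1=box
    cv2.imwrite(name,cv2.resize(im[y0:y1,x0:x1],None,fx=f,fy=f,interpolation=cv2.INTER_CUBIC))
E
python3 - <<'E'
from h import *
for n in P: print(n, ray(n,(320,200)), proj(n,[[0,0,0],[0.224,0.584,0.224],[.5,0,0],[.5,.2,0],[.7,0,0]]).round())
for n,box in(("side",(250,160,390,300)),("top",(230,110,430,270))):
    pass
zoom("side",(240,160,400,280),5,"pics/s1.png")
zoom("top",(230,120,330,220),6,"pics/t1.png")
zoom("top",(320,130,420,260),4.5,"pics/t2.png")
E
```

```text
side (array([0.6089323 , 0.77871739, 0.94744159]), array([-0.01955507, -0.7539353 , -0.65665757])) [[552. 283.]
 [600. 520.]
 [354. 282.]
 [359. 354.]
 [273. 282.]]
top (array([ 0.42826734, -0.10012953,  1.31042297]), array([ 0.12086866, -0.02277503, -0.99240721])) [[261. 436.]
 [-30. 354.]
 [269. 232.]
 [192. 230.]
 [272. 157.]]
```

View pics/s1.png

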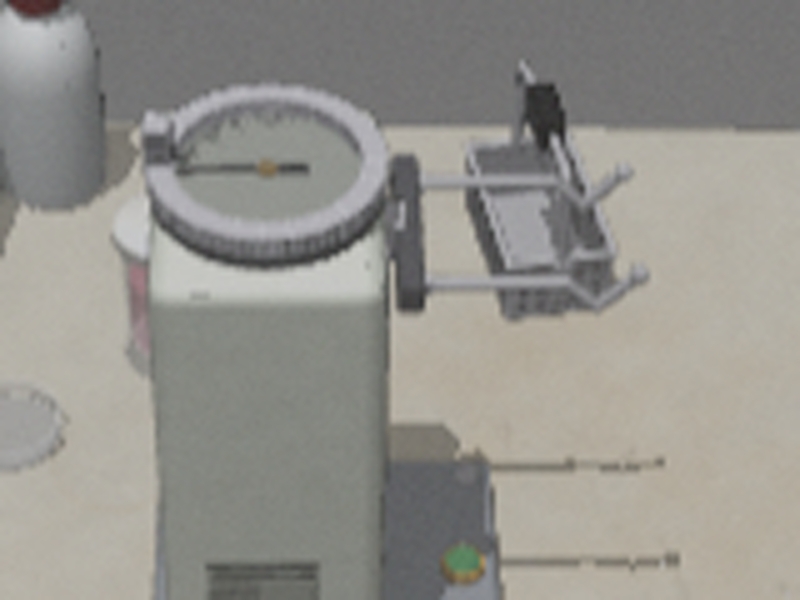

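View pics/t1.png

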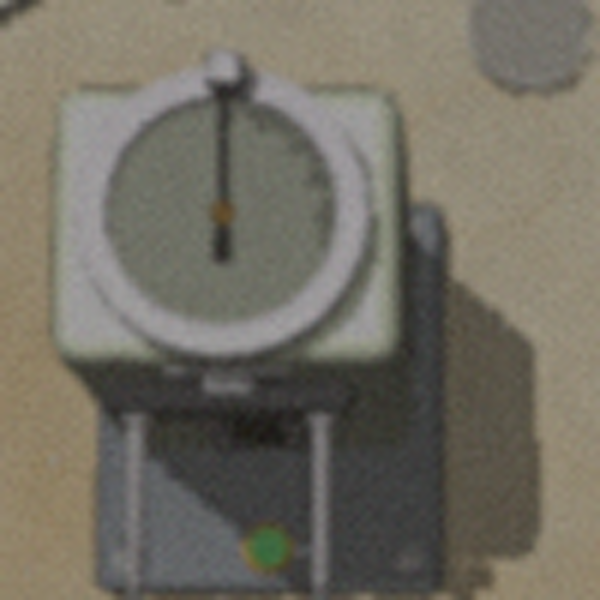

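View pics/t2.png

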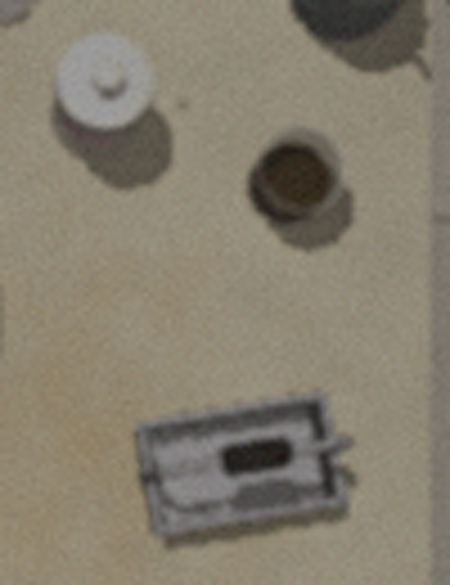

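```bash
python3 - <<'E'
from h import *
def T1(x,y): return (x/6+230-.42,y/6+120-.42)
def T2(x,y): return (x/4.5+320-.39,y/4.5+130-.39)
def S1(x,y): return (x/5+240-.4,y/5+160-.4)
np.set_printoptions(precision=4,suppress=True)
print("pivot",tri(S1(267,168),T1(222,213)), onz("top",T1(222,213),.28))
print("needle tip",onz("top",T1(222,92),.28))
g=tri(S1(545,112),T2(257,455)); print("grip",g, onz("top",T2(257,455),.114))
for a,b in (((165,540),(345,510)),((140,430),(322,398)),((140,430),(165,540)),((322,398),(345,510))):
    A,B=onz("top",T2(*a),.042),onz("top",T2(*b),.042); d=B-A; print(A,B,np.linalg.norm(d),np.degrees(np.arctan2(d[1],d[0])))
# prongs
for a,b in(((135,420),(135,590)),((319,420),(319,590))):
    A,B=onz("top",T1(*a),.241),onz("top",T1(*b),.241); d=B-A; print("prong",A,B,np.degrees(np.arctan2(d[1],d[0])))
for q in ((60,95),(395,95),(55,355),(400,355)): print("house",onz("top",T1(*q),.265))
print("side tips", )
zoom("top",(230,170,330,270),6,"pics/t3.png")
E
```

```text
pivot (array([ 0.6455, -0.0103,  0.2784]), np.float64(0.0005190263459813701)) [ 0.6449 -0.0104  0.28  ]
needle tip [ 0.6877 -0.0089  0.28  ]
grip (array([ 0.5049, -0.265 ,  0.1047]), np.float64(0.00010493996212357995)) [ 0.5042 -0.2638  0.114 ]
[ 0.4601 -0.223   0.042 ] [ 0.4795 -0.3228  0.042 ] 0.1016689747605888 -78.98687312281626
[ 0.521  -0.2081  0.042 ] [ 0.5417 -0.3096  0.042 ] 0.10361278677145296 -78.45494657502479
[ 0.521  -0.2081  0.042 ] [ 0.4601 -0.223   0.042 ] 0.0626606331767304 -166.27239826963137
[ 0.5417 -0.3096  0.042 ] [ 0.4795 -0.3228  0.042 ] 0.06356055487862826 -168.0599889574785
prong [0.5771 0.0213 0.241 ] [0.5163 0.0188 0.241 ] -177.71985955526677
prong [ 0.5789 -0.0444  0.241 ] [ 0.518  -0.0463  0.241 ] -178.1346634609132
house [0.6888 0.0495 0.265 ]
house [ 0.6921 -0.0687  0.265 ]
house [0.5959 0.0474 0.265 ]
house [ 0.5992 -0.0732  0.265 ]
side tips
```

View pics/t3.png

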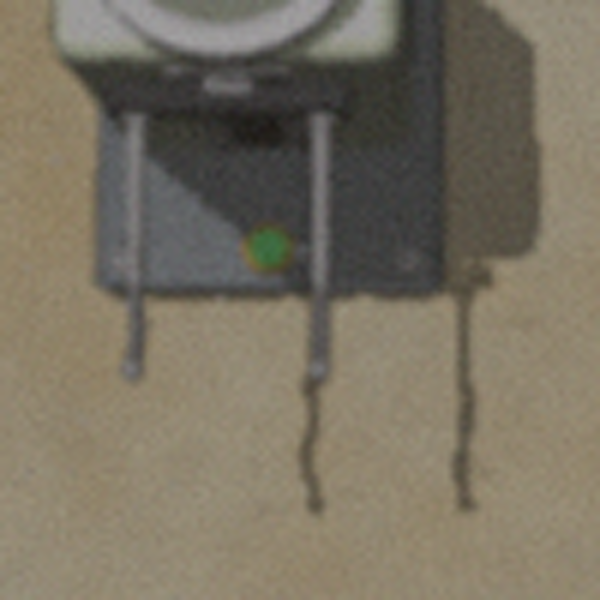

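```bash
python3 - <<'E'
from h import *
from scipy.spatial.transform import Rotation as R
np.set_printoptions(precision=4,suppress=True)
def T3(x,y): return (x/6+230-.42,y/6+170-.42)
def S1(x,y): return (x/5+240-.4,y/5+160-.4)
print("tips",tri(S1(640,275),T3(132,368)),tri(S1(625,172),T3(317,368)))
print("microwave",tri((356,302),(160,180)))
a=np.radians(1.9); ex=np.array([np.cos(a),np.sin(a),0]); ey=np.array([-ex[1],ex[0],0]); O=np.array([.6452,-.0104,0])
S=O-.14*ex+[0,0,.235]; print("seat",S)
for s in(-1,1):
  X=S-.014*ex+s*.033*ey+[0,0,.012]; print(proj("side",X),proj("top",X), "meas",S1(640,275),S1(625,172),T3(132,368),T3(317,368))
print(R.from_quat(robot.get_obs()["tool_rot"]).as_matrix())
E
```

```text
tips (array([0.4881, 0.0183, 0.2456]), np.float64(0.0006180211301344403)) (array([ 0.4896, -0.0468,  0.2474]), np.float64(0.0007165299876894934))
microwave (array([0.559 , 0.2281, 0.2356]), np.float64(0.06997436225341618))
seat [ 0.5053 -0.015   0.235 ]
[[363.1237 193.6013]] [[283.2318 229.8041]] meas (367.6, 214.6) (364.6, 194.0) (251.58, 230.91333333333336) (282.4133333333333, 230.91333333333336)
[[366.4688 213.8092]] [[251.9234 230.0142]] meas (367.6, 214.6) (364.6, 194.0) (251.58, 230.91333333333336) (282.4133333333333, 230.91333333333336)
[[ 0.9339 -0.0004  0.3576]
 [-0.3576 -0.0006  0.9339]
 [-0.0001 -1.     -0.0007]]
```

play_rows:
  series:
    - [1,0,-0.3,0,0,0.0395,0]
    - [1,0,-0.3,0,0,0.0395,0]
    - [1,0,-0.3,0,0,0.0395,0]
    - [1,0,-0.3,0,0,0.0395,0]
    - [1,0,-0.3,0,0,0.0395,0]
    - [1,0,-0.3,0,0,0.0395,0]
    - [1,0,0,0,0,0.0395,0]
    - [1,0,0,0,0,0.0395,0]
    - [1,0,0,0,0,0.0046,0]

```text
time: 1.05
position: [0.2235, 0.5837, 0.4045]
tool_rot: [-0.546, 0.449, -0.449, 0.547]
ft_force: [0.3, 0.1, -0.0]
grip_width: 0.0871
```

play_rows:
  series:
    - [1,0.2,0,0.08,0,0,0]
    - [1,0.37,0,0.145,0,0,0]
    - [1,0.37,0,0.145,0,0,0]
    - [1,0.37,0,0.145,0,0,0]
    - [1,0.37,0,0.145,0,0,0]
    - [1,0.37,0,0.145,0,0,0]
    - [1,0.37,0,0.145,0,0,0]
    - [1,0.37,0,0.145,0,0,0]
    - [1,0.37,0,0.145,0,0,0]
    - [1,0.37,0,0.145,0,0,0]
    - [1,0.37,0,0.145,0,0,0]
    - [1,0.37,0,0.145,0,0,0]

```text
time: 2.05
position: [0.472, 0.1961, 0.4034]
tool_rot: [0.548, -0.448, 0.447, -0.547]
ft_force: [1.0, 0.3, -0.4]
grip_width: 0.0871
```

```bash
cat >> h.py <<'E'
from scipy.spatial.transform import Rotation as R
np.set_printoptions(precision=4,suppress=True)
def go(target,head=None,tilt=0):
    "shift in tool units, turn remaining; target TCP"
    o=robot.get_obs(); M=R.from_quat(o["tool_rot"]).as_matrix()
    print("t",o["time"],"pos",o["position"],"F",o["ft_force"],"w",o["grip_width"])
    print("shift/100mm",M.T@(np.array(target)-o["position"])*10)
    if head is not None:
        h=np.radians(head); z=np.array([np.cos(h),np.sin(h),0]); y=np.array([0,0,-1.]); 
        T=np.stack([np.cross(y,z),y,z],1)
        T=R.from_rotvec(T[:,0]*tilt).as_matrix()@T
        print("turn/180",(R.from_matrix(M.T@T)).as_rotvec()/np.pi, "yaw",np.degrees(np.arctan2(M[1,2],M[0,2])))
E
python3 -c "
from h import *
go([.5043,-.264,.25],11.3)"
```

```text
t 2.05 pos [0.472  0.1961 0.4034] F [ 1.0213  0.2582 -0.4014] w 0.08708332793735185
shift/100mm [ 4.573   1.5332 -0.5996]
turn/180 [ 0.0003  0.0011 -0.0001] yaw 11.504652379078857
```

play_rows:
  series:
    - [1,0.38,0,-0.05,0,0,0]
    - [1,0.38,0,-0.05,0,0,0]
    - [1,0.38,0,-0.05,0,0,0]
    - [1,0.38,0,-0.05,0,0,0]
    - [1,0.38,0,-0.05,0,0,0]
    - [1,0.38,0,-0.05,0,0,0]
    - [1,0.38,0,-0.05,0,0,0]
    - [1,0.38,0.2,-0.05,0,0,0]
    - [1,0.38,0.4,-0.05,0,0,0]
    - [1,0.38,0.4,-0.05,0,0,0]
    - [1,0.38,0.4,-0.05,0,0,0]
    - [1,0,0,0,0,0,0]

```text
time: 3.05
position: [0.495, -0.1961, 0.2877]
tool_rot: [0.548, -0.452, 0.445, -0.545]
ft_force: [0.4, 0.4, -0.4]
grip_width: 0.0869
```

```bash
python3 -c "
from h import *
go([.5043,-.264,.25],11.3)
zoom('top',(310,160,440,290),4.5,'pics/t4.png')
zoom('side',(270,100,430,240),5,'pics/s4.png')"
```

```text
t 3.05 pos [ 0.495  -0.1961  0.2877] F [ 0.4202  0.3736 -0.4399] w 0.08688425061485901
shift/100mm [ 0.6863  0.3732 -0.0373]
turn/180 [ 0.0029 -0.0004 -0.0018] yaw 11.226107395373457
```

View pics/s4.png

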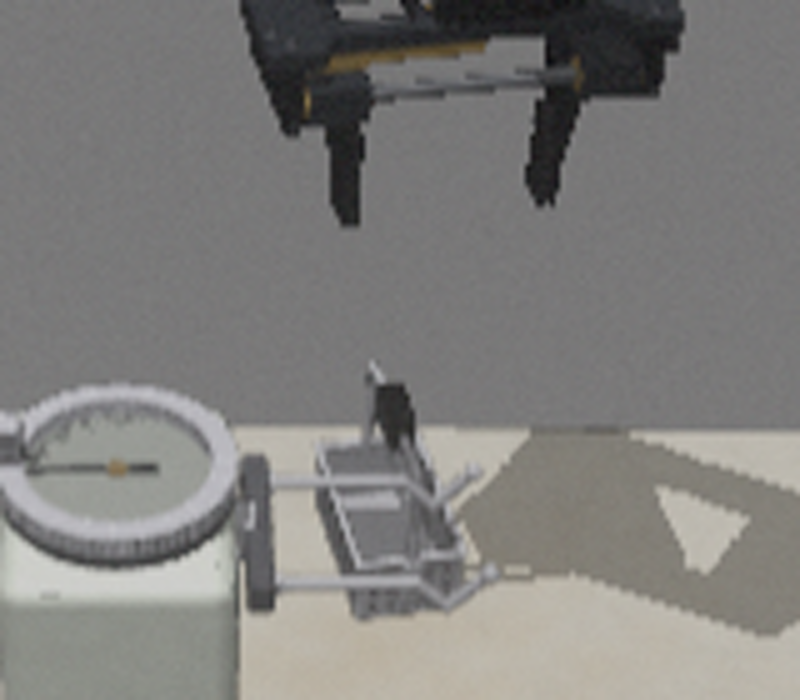

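play_rows:
  series:
    - [1,0.15,0,0,0,0,0]
    - [1,0.15,0,0,0,0,0]
    - [1,0.15,0,0,0,0,0]
    - [1,0,0,0,0,0,0]
    - [1,0,0,0,0,0,0]
    - [1,0,0,0,0,0,0]

```text
time: 3.65
position: [0.5067, -0.2369, 0.2946]
tool_rot: [-0.547, 0.448, -0.448, 0.547]
ft_force: [0.6, 0.5, -0.4]
grip_width: 0.0871
```

```bash
python3 -c "
from h import *
go([.5043,-.264,.117],11.3)"
```

```text
t 3.65 pos [ 0.5067 -0.2369  0.2946] F [ 0.5649  0.5177 -0.4096] w 0.08707501683569069
shift/100mm [ 0.2616  1.7755 -0.0777]
turn/180 [-0.0001  0.0002 -0.0001] yaw 11.33457945649882
```

play_rows:
  series:
    - [1,0.13,0.2,-0.04,0,0,0]
    - [1,0.13,0.2,-0.04,0,0,0]
    - [1,0,0.3,0,0,0,0]
    - [1,0,0.2,0,0,0,0]
    - [1,0,0.1,0,0,0,0]
    - [1,0,0,0,0,0,0]
    - [1,0,0,0,0,0,0]

```text
time: 4.23
position: [0.5042, -0.2638, 0.1945]
tool_rot: [-0.547, 0.448, -0.448, 0.547]
ft_force: [0.1, 0.5, 0.2]
grip_width: 0.0868
```

```bash
python3 -c "
from h import *
go([.5043,-.264,.116],11.3)
zoom('top',(310,160,440,290),4.5,'pics/t5.png')
zoom('side',(290,100,420,220),6,'pics/s5.png')"
```

```text
t 4.2333 pos [ 0.5042 -0.2638  0.1945] F [0.0979 0.4911 0.1917] w 0.0868318630579134
shift/100mm [0.0024 0.7852 0.0003]
turn/180 [ 0.      0.0004 -0.    ] yaw 11.37019152955143
```

View pics/s5.png

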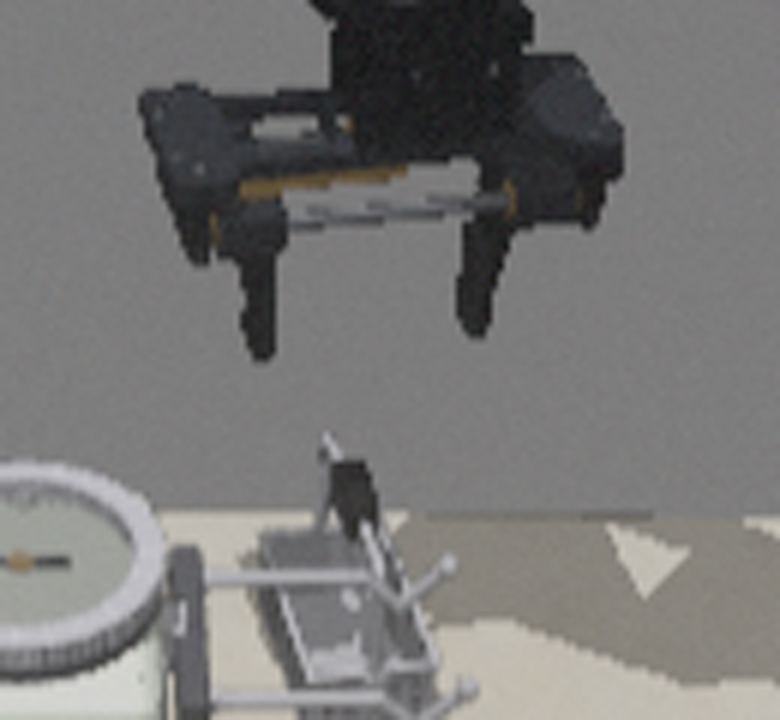

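play_rows:
  series:
    - [1,0,0.2,0,0,0,0]
    - [1,0,0.25,0,0,0,0]
    - [1,0,0.2,0,0,0,0]
    - [1,0,0.13,0,0,0,0]
    - [1,0,0,0,0,0,0]
    - [1,0,0,0,0,0,0]

```text
time: 4.83
position: [0.5046, -0.2644, 0.117]
tool_rot: [-0.547, 0.448, -0.449, 0.547]
ft_force: [0.0, -0.2, 0.8]
grip_width: 0.087
```

play_rows:
  series:
    - [0,0,0,0,0,0,0]
    - [0,0,0,0,0,0,0]
    - [0,0,0,0,0,0,0]
    - [0,0,0,0,0,0,0]
    - [0,0,0,0,0,0,0]
    - [0,0,0,0,0,0,0]
    - [0,0,0,0,0,0,0]
    - [0,0,0,0,0,0,0]
  grip_force: 30

```text
time: 5.5
position: [0.504, -0.2642, 0.1162]
tool_rot: [0.547, -0.448, 0.448, -0.547]
ft_force: [1.1, 0.2, 0.1]
grip_width: 0.0416
```

```bash
python3 -c "
from h import *
go([.5043,-.264,.116],11.3)
print(robot.get_obs())
zoom('side',(290,100,420,220),6,'pics/s6.png')"
```

```text
t 5.5 pos [ 0.504  -0.2642  0.1162] F [1.0643 0.191  0.1344] w 0.04159605752680688
shift/100mm [-0.001   0.0025  0.0034]
turn/180 [0.     0.0002 0.    ] yaw 11.331656479918893
{'time': 5.5, 'q': array([-0.6791,  0.599 ,  1.6704, -0.    ,  0.8721, -0.8769]), 'joint_velocities': array([ 0.0012,  0.0042, -0.0005, -0.    , -0.0012,  0.0007]), 'joint_torque': array([  0.0054, -42.0473, -12.5333,   0.0156,   0.0826,   0.0001]), 'position': array([ 0.504 , -0.2642,  0.1162]), 'tool_rot': array([ 0.5469, -0.4482,  0.4482, -0.5469]), 'ft_force': array([1.0643, 0.191 , 0.1344]), 'moment': array([-0.0733,  0.0422,  0.007 ]), 'grip_width': 0.04159605752680688}
```

View pics/s6.png

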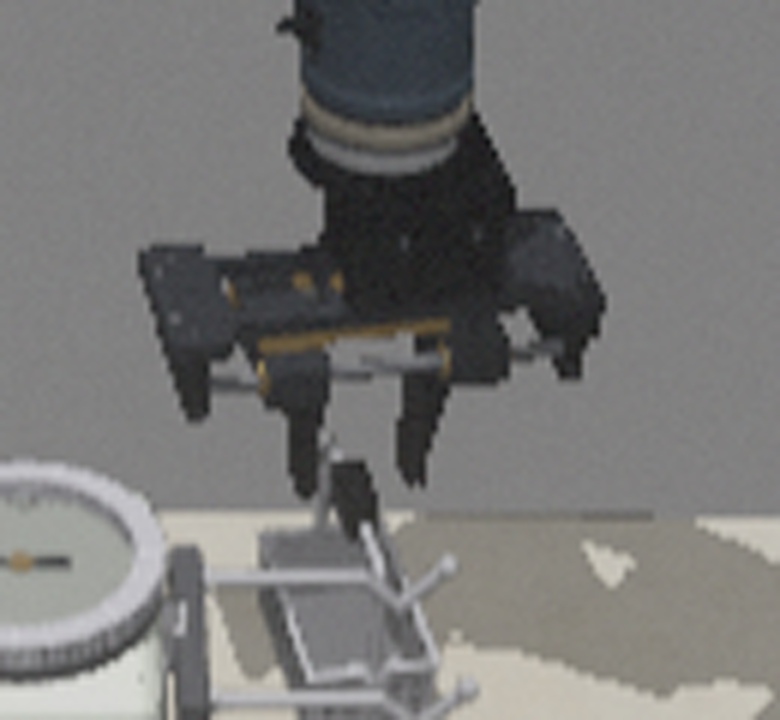

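```bash
python3 -c "
from h import *
h=np.radians(11.3);ex=np.array([np.cos(h),np.sin(h),0]);ey=np.array([-ex[1],ex[0],0])
c=np.array([.504,-.2642,0])
f=lambda a,b,z:(proj('side',c+a*ex+b*ey+[0,0,z])[0]-[290,100]+.4)*6
for b in(-.0095,.0095): print('tips',f(.028,b,.091),f(-.028,b,.091))
for b in(-.018,.018): print('sleeve bottom/top',f(0,b,.09),f(0,b,.114))
"
```

```text
tips [290.2434 512.8186] [407.8984 499.0405]
tips [299.883  538.8737] [418.68   524.7701]
sleeve bottom/top [344.6539 496.1703] [347.6219 455.4328]
sleeve bottom/top [363.998  545.2404] [367.2591 504.2798]
```

play_rows:
  series:
    - [0,0,0,0,0,0,0]
    - [0,0,0,0,0,0,0]
    - [0,0,0,0,0,0,0]
    - [0,0,0,0,0,0,0]
    - [0,0,0,0,0,0,0]
    - [0,0,0,0,0,0,0]
    - [0,0,0,0,0,0,0]

```text
time: 6.13
position: [0.504, -0.2641, 0.1162]
tool_rot: [0.547, -0.448, 0.448, -0.547]
ft_force: [-0.1, 0.6, -0.1]
grip_width: 0.0011
```

```bash
python3 -c "
from h import *
zoom('side',(290,100,420,220),6,'pics/s7.png')
zoom('top',(310,160,440,290),4.5,'pics/t7.png')"
```

```text
(no output)
```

View pics/s7.png

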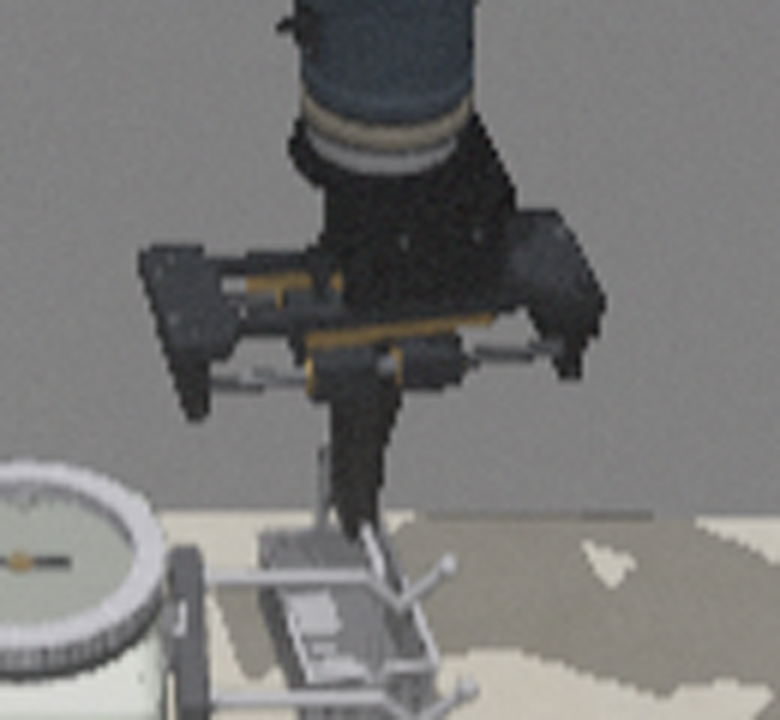

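View pics/t7.png

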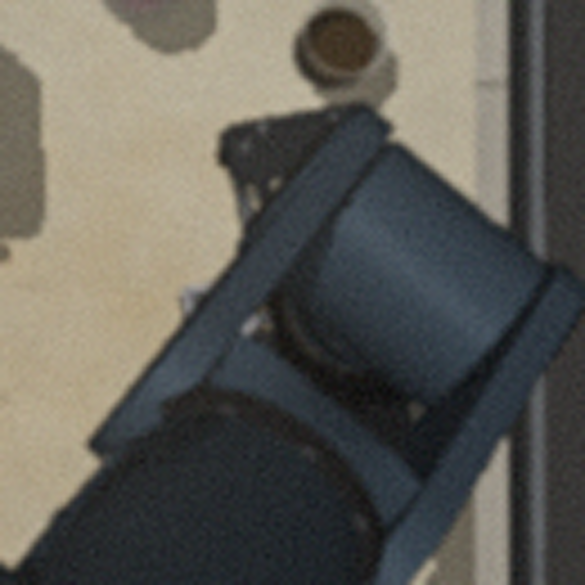

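```bash
python3 -c "
from h import *
h=np.radians(11.3);ex=np.array([np.cos(h),np.sin(h),0]);ey=np.array([-ex[1],ex[0],0])
c=np.array([.5042,-.2638,0])
f=lambda a,b,z:(proj('side',c+a*ex+b*ey+[0,0,z])[0]-[290,100]+.4)*6
for z in(.1695,.1945):
 for b in(-.0095,.0095): print(z,b,'tips',f(.05,b,z),f(-.05,b,z))
"
```

```text
0.1695 -0.0095 tips [249.185  381.1968] [467.5397 357.4001]
0.1695 0.0095 tips [258.8017 406.9569] [479.3639 382.5701]
0.1945 -0.0095 tips [251.2077 335.0299] [472.3054 311.5413]
0.1945 0.0095 tips [260.9723 360.616 ] [484.3348 336.5356]
```

play_rows:
  series:
    - [0.6,0,0,0,0,0,0]
    - [0.6,0,0,0,0,0,0]
    - [0.6,0,0,0,0,0,0]
    - [0.6,0,0,0,0,0,0]
    - [0.6,0,0,0,0,0,0]
    - [0.6,0,0,0,0,0,0]
    - [0.6,0,0,0,0,0,0]
    - [0.6,0,0.05,0,0,0,0]
    - [0.6,0,0.05,0,0,0,0]
    - [0.6,0,0,0,0,0,0]

```text
time: 7.07
position: [0.5033, -0.2636, 0.105]
tool_rot: [0.547, -0.449, 0.447, -0.547]
ft_force: [0.7, 0.5, -0.6]
grip_width: 0.0507
```

```bash
python3 -c "
from h import *
go([.5043,-.264,.1],11.3)
zoom('side',(290,100,420,220),6,'pics/s8.png')"
```

```text
t 7.0667 pos [ 0.5033 -0.2636  0.105 ] F [ 0.6681  0.5062 -0.6351] w 0.05070984768275965
shift/100mm [0.0057 0.0499 0.0095]
turn/180 [ 0.0005  0.0002 -0.0006] yaw 11.330349149858533
```

View pics/s8.png

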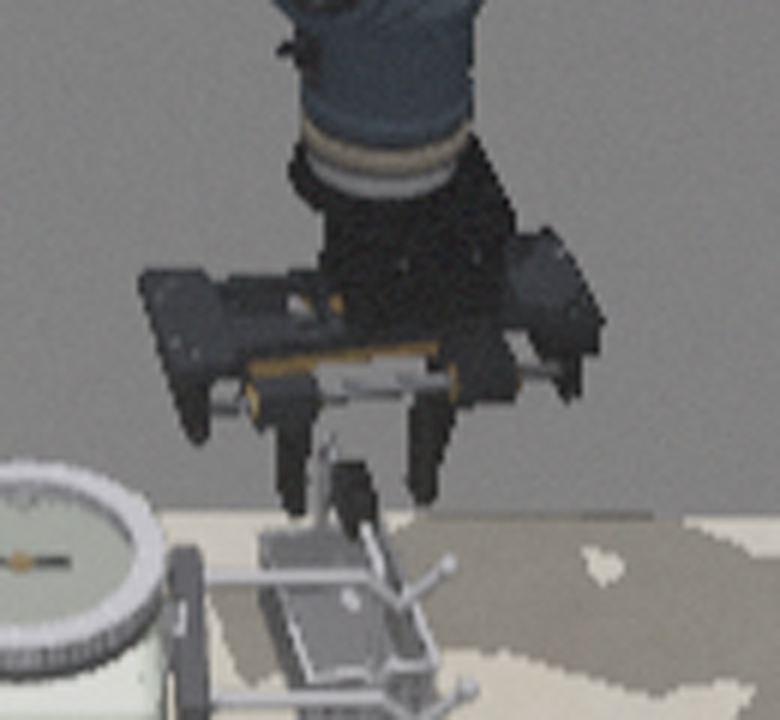

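play_rows:
  series:
    - [0.6,0,0.05,0,0,0,0]
    - [0.6,0,0.05,0,0,0,0]
    - [0.6,0,0,0,0,0,0]
    - [0.6,0,0,0,0,0,0]
    - [0,0,0,0,0,0,0]
    - [0,0,0,0,0,0,0]
    - [0,0,0,0,0,0,0]
    - [0,0,0,0,0,0,0]
    - [0,0,0,0,0,0,0]
    - [0,0,0,0,0,0,0]
    - [0,0,0,0,0,0,0]

```text
time: 8.03
position: [0.5039, -0.2641, 0.0962]
tool_rot: [0.547, -0.448, 0.448, -0.547]
ft_force: [-0.7, -0.6, 1.1]
grip_width: 0.0155
```

```bash
python3 -c "
from h import *
go([.5043,-.264,.1],11.3)
zoom('side',(290,100,420,220),6,'pics/s9.png')"
```

```text
t 8.0333 pos [ 0.5039 -0.2641  0.0962] F [-0.7087 -0.6004  1.1432] w 0.015507165780231116
shift/100mm [-0.0005 -0.0377  0.0043]
turn/180 [ 0.0001  0.0002 -0.    ] yaw 11.334965322338052
```

View pics/s9.png

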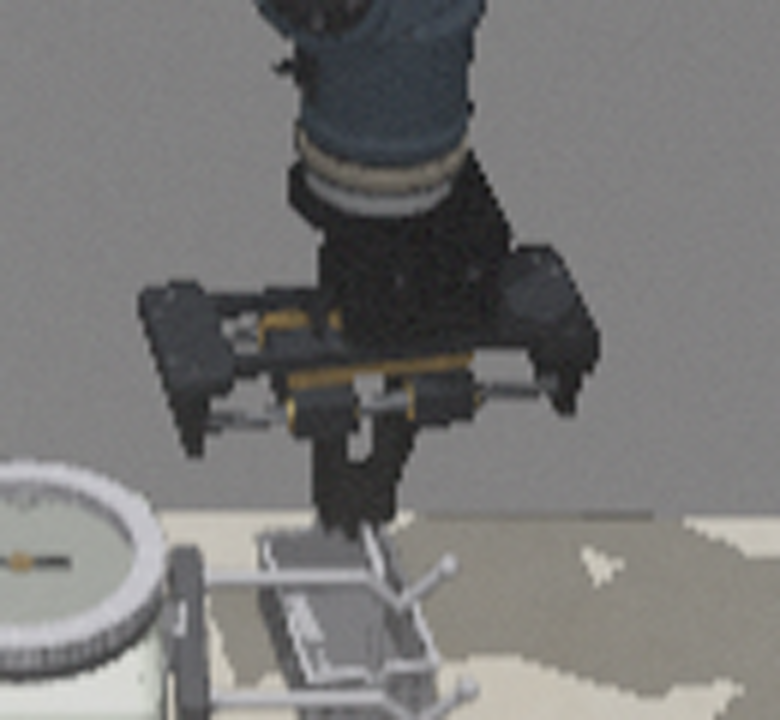

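play_rows:
  series:
    - [0,0,-0.02,0,0,0,0]
    - [0,0,-0.05,0,0,0,0]
    - [0,0,-0.1,0,0,0,0]
    - [0,0,-0.1,0,0,0,0]
    - [0,0,-0.05,0,0,0,0]
    - [0,0,0,0,0,0,0]
    - [0,0,0,0,0,0,0]
    - [0,0,0,0,0,0,0]

```text
time: 8.75
position: [0.5038, -0.264, 0.1283]
tool_rot: [0.547, -0.448, 0.448, -0.547]
ft_force: [-0.1, 0.3, -1.8]
grip_width: 0.0156
```

```bash
python3 -c "
from h import *
go([.425,-.1,.26],1.9)
print(robot.get_obs())
zoom('side',(290,100,420,220),6,'pics/s10.png')"
```

```text
t 8.75 pos [ 0.5038 -0.264   0.1283] F [-0.0664  0.3341 -1.8492] w 0.015618002105969473
shift/100mm [-1.7629 -1.3169 -0.4507]
turn/180 [ 0.0001  0.0524 -0.0001] yaw 11.332425873782833
{'time': 8.75, 'q': array([-0.6791,  0.5807,  1.6626, -0.    ,  0.8985, -0.8768]), 'joint_velocities': array([-0.0019,  0.0104,  0.0049,  0.0001, -0.0009, -0.0008]), 'joint_torque': array([ -0.0019, -43.7189, -13.9254,   0.0141,   0.0535,   0.0002]), 'position': array([ 0.5038, -0.264 ,  0.1283]), 'tool_rot': array([ 0.5469, -0.4483,  0.4481, -0.5469]), 'ft_force': array([-0.0664,  0.3341, -1.8492]), 'moment': array([-0.1061,  0.0677, -0.045 ]), 'grip_width': 0.015618002105969473}
```

View pics/s10.png

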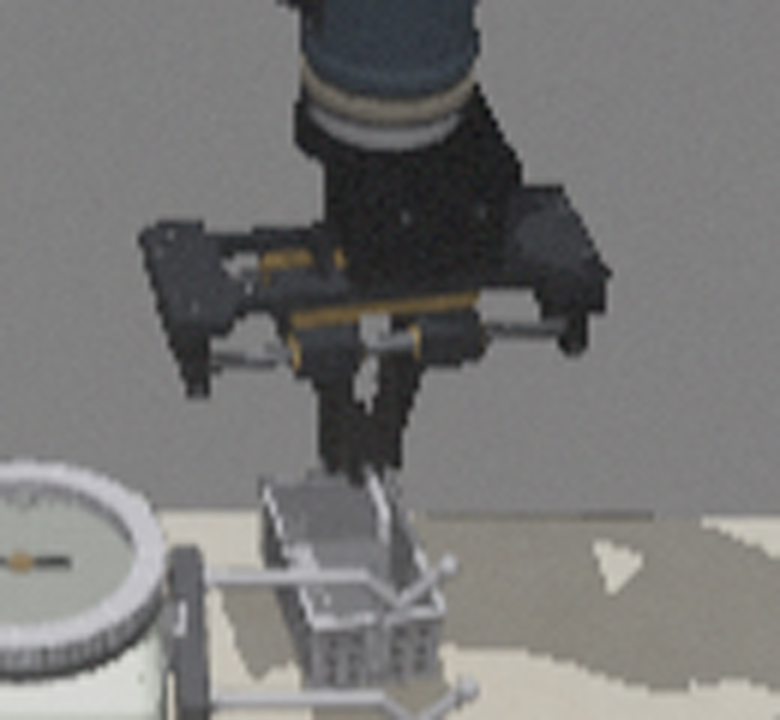

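play_rows:
  series:
    - [0,0,-0.1,0,0,0,0]
    - [0,-0.1,-0.2,-0.05,0,0,0]
    - [0,-0.1,-0.2,-0.1,0,0.013,0]
    - [0,-0.1,-0.2,-0.15,0,0.013,0]
    - [0,-0.1,-0.2,-0.15,0,0.013,0]
    - [0,-0.1,-0.2,-0.15,0,0.0134,0]
    - [0,-0.1,-0.13,-0.1,0,0,0]
    - [0,-0.1,-0.1,-0.08,0,0,0]
    - [0,0,0,0,0,0,0]
    - [0,0,0,0,0,0,0]
    - [0,0,0,0,0,0,0]
    - [0,0,0,0,0,0,0]

```text
time: 9.8
position: [0.4189, -0.204, 0.2606]
tool_rot: [0.508, -0.492, 0.491, -0.508]
ft_force: [0.8, 0.3, -3.1]
grip_width: 0.0157
```

```bash
python3 -c "
from h import *
go([.428,-.0172,.26],1.9)"
```

```text
t 9.8 pos [ 0.4189 -0.204   0.2606] F [ 0.7828  0.2538 -3.108 ] w 0.01572187629343711
shift/100mm [-1.8636  0.0064  0.1526]
turn/180 [ 0.0002 -0.     -0.0001] yaw 1.89278326939183
```

play_rows:
  series:
    - [0,-0.1,0,0.02,0,0,0]
    - [0,-0.2,0,0.02,0,0,0]
    - [0,-0.25,0,0.02,0,0,0]
    - [0,-0.25,0,0.02,0,0,0]
    - [0,-0.25,0,0.02,0,0,0]
    - [0,-0.25,0,0.02,0,0,0]
    - [0,-0.25,0,0.02,0,0,0]
    - [0,-0.2,0,0.01,0,0,0]
    - [0,-0.11,0,0,0,0,0]
    - [0,0,0,0,0,0,0]
    - [0,0,0,0,0,0,0]
    - [0,0,0,0,0,0,0]

```text
time: 10.8
position: [0.4277, -0.0175, 0.261]
tool_rot: [0.508, -0.492, 0.492, -0.508]
ft_force: [-0.2, -0.3, -2.8]
grip_width: 0.0151
```

```bash
python3 -c "
from h import *
go([.5045,-.0147,.26],1.9)
zoom('side',(260,100,420,230),5,'pics/s11.png')
zoom('top',(200,140,330,270),4.5,'pics/t11.png')"
```

```text
t 10.8 pos [ 0.4277 -0.0175  0.261 ] F [-0.2019 -0.2879 -2.782 ] w 0.015145100218534588
shift/100mm [-0.0026  0.0097  0.7685]
turn/180 [0.0001 0.0001 0.0001] yaw 1.9097909388769672
```

View pics/s11.png

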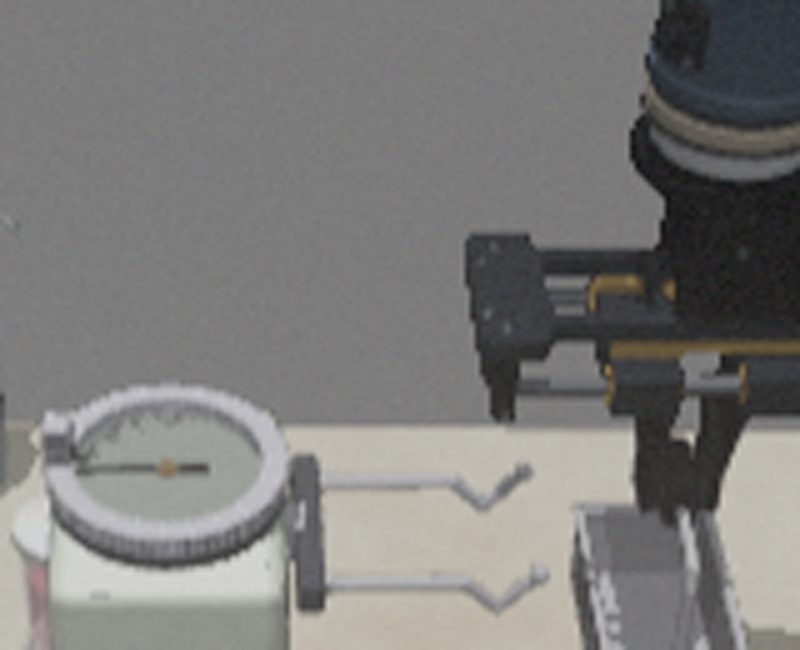

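View pics/t11.png

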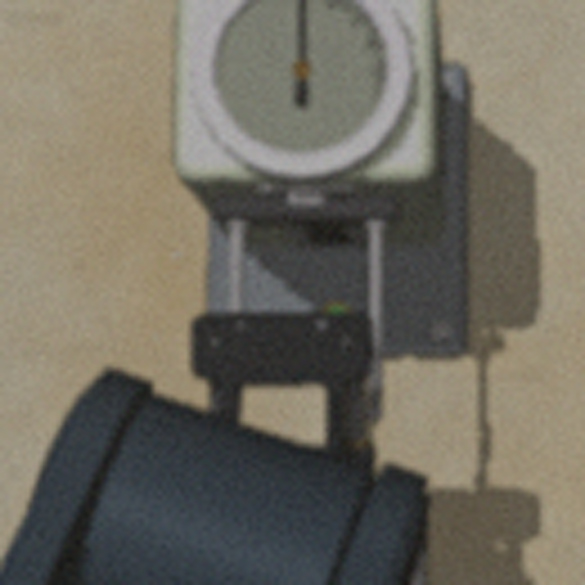

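```bash
python3 -c "
from h import *
P0=np.array([.4277,-.0175,.261])
f=lambda n,X:(proj(n,X)[0])
S=lambda x,y:(x/5+260-.4,y/5+100-.4)
h=np.radians(1.9);ex=np.array([np.cos(h),np.sin(h),0]);ey=np.array([-ex[1],ex[0],0])
def inv(uv,b): # point on plane (X-P0).ey=b
    c,d=ray('side',uv); s=(b-(c-P0)@ey)/(d@ey); X=c+s*d; return (X-P0)@ex, X[2]-P0[2]
for nm,uv in (('tip',(668,510)),('foot bottom',(505,418)),('end top',(467,235)),('end low corner',(475,310)),('right foot low', (745,415))):
    print(nm,[inv(S(*uv),b) for b in (-.0375,0,.0375)])
# top: end corners
c=lambda x,y:(x/4.5+200-.4,y/4.5+140-.4)
for z in(.3,.33,.36): print(z,[((onz('top',c(*q),z)-P0)@ex,(onz('top',c(*q),z)-P0)@ey) for q in((193,318),(372,318))])
"
```

```text
tip [(np.float64(-0.007670763780320849), np.float64(-0.04254908907446642)), (np.float64(0.0020843011565146825), np.float64(-0.00950410716607586)), (np.float64(0.011839366093350095), np.float64(0.023540874742314588))]
foot bottom [(np.float64(0.07075083900355178), np.float64(0.012184974394294001)), (np.float64(0.07695107049241551), np.float64(0.04274887363343083)), (np.float64(0.08315130198127933), np.float64(0.07331277287256766))]
end top [(np.float64(0.09372453609994562), np.float64(0.10920932683693729)), (np.float64(0.09888337511578234), np.float64(0.13537513420996605)), (np.float64(0.10404221413161925), np.float64(0.1615409415829948))]
end low corner [(np.float64(0.08786209852044709), np.float64(0.07093565523774692)), (np.float64(0.09328668050065153), np.float64(0.09883639945403888)), (np.float64(0.09871126248085595), np.float64(0.12673714367033084))]
right foot low [(np.float64(-0.035188967674082985), np.float64(0.012501456554519286)), (np.float64(-0.024186508802960686), np.float64(0.043051009729192735)), (np.float64(-0.013184049931838386), np.float64(0.0736005629038664))]
0.3 [(np.float64(0.10022081800079177), np.float64(0.04637554112925121)), (np.float64(0.09970395938079578), np.float64(-0.03366092957907763))]
0.33 [(np.float64(0.09718070356120707), np.float64(0.042546101601623136)), (np.float64(0.09667919075090674), np.float64(-0.03511404335594687))]
0.36 [(np.float64(0.09414058912162228), np.float64(0.03871666207399512)), (np.float64(0.09365442212101757), np.float64(-0.036567157132816094))]
```

play_rows:
  series:
    - [0,0,0,0.1,0,0,0]
    - [0,0,0,0.15,0,0,0]
    - [0,0,0,0.15,0,0,0]
    - [0,0,0,0.15,0,0,0]
    - [0,0,0,0.12,0,0,0]
    - [0,0,0,0.1,0,0,0]
    - [0,0,0,0,0.014,0,0]
    - [0,0,0,0,0.014,0,0]
    - [0,0,0,0,0.014,0,0]
    - [0,0,0,0,0.014,0,0]
    - [0,0,0,0,0,0,0]
    - [0,0,0,0,0,0,0]

```text
time: 11.9
position: [0.504, -0.0149, 0.2611]
tool_rot: [-0.462, 0.447, -0.533, 0.55]
ft_force: [1.1, 0.1, -3.0]
grip_width: 0.0155
```

```bash
python3 -c "
from h import *
go([.5045,-.0147,.255],1.9,-.174)
go([.5045,-.0147,.255],1.9,.174)
zoom('side',(260,100,420,230),5,'pics/s12.png')
zoom('top',(200,140,330,270),4.5,'pics/t12.png')"
```

```text
t 11.9 pos [ 0.504  -0.0149  0.2611] F [ 1.1004  0.1194 -3.0043] w 0.015543361930256457
shift/100mm [-0.0019  0.0613 -0.0056]
turn/180 [-0.1109 -0.0003 -0.0001] yaw 1.8423250940732065
t 11.9 pos [ 0.504  -0.0149  0.2611] F [ 1.1004  0.1194 -3.0043] w 0.015543361930256457
shift/100mm [-0.0019  0.0613 -0.0056]
turn/180 [-0.0001 -0.0003 -0.    ] yaw 1.8423250940732065
```

View pics/s12.png

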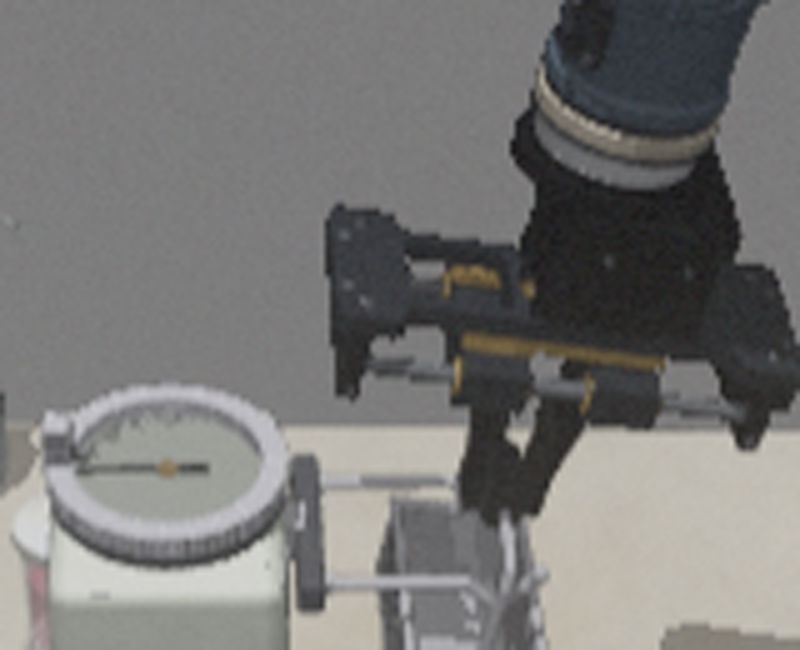

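View pics/t12.png

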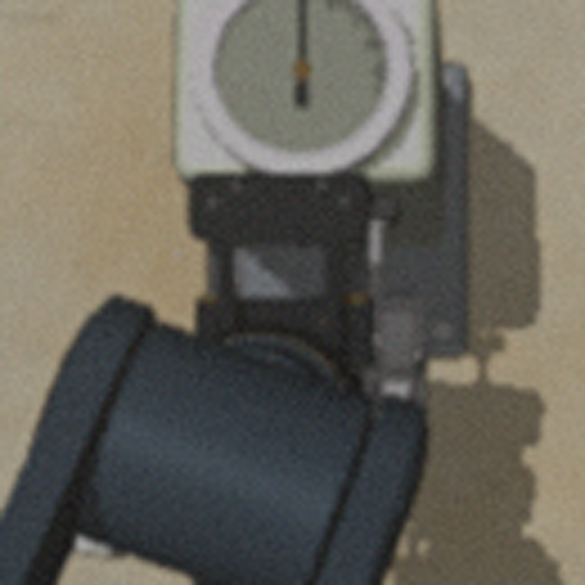

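```bash
python3 -c "
from h import *
o=robot.get_obs();M=R.from_quat(o['tool_rot']).as_matrix();p=o['position']
f=lambda X:((proj('side',X)[0]-[260,100]+.4)*5).round()
ft=lambda X:((proj('top',X)[0]-[200,140]+.4)*4.5).round()
for nm,T in(('a',p),('b',p+[0,0,.025]-0+(M[:,1]*.025)-[0,0,0]-np.array([0,0,0]))):
  bar=T-.004*M[:,1]
  print(nm,T,bar)
  for y,d in((-.052,.058),(-.042,0),(-.018,0),(.018,0),(.042,0),(.052,.058)):
    print(y,f(bar-y*M[:,0]+d*M[:,1]),ft(bar-y*M[:,0]+d*M[:,1]))
  print('tray near face', [f(bar-.052*M[:,0]+.058*M[:,1]+s*.03*M[:,2]) for s in(-1,1)],'top far',[ft(bar+.052*M[:,0]+.058*M[:,1]+s*.03*M[:,2]) for s in(-1,1)])
"
python3 -c "
import cv2;from h import *
im=eyes.camera('side')[:,:,::-1];cv2.imwrite('pics/s13.png',cv2.resize(im[185:265,315:395],None,fx=9,fy=9,interpolation=cv2.INTER_CUBIC))"
```

```text
a [ 0.5051 -0.015   0.2614] [ 0.5044 -0.015   0.2654]
-0.052 [456. 508.] [419. 363.]
-0.042 [489. 425.] [394. 375.]
-0.018 [495. 460.] [342. 375.]
0.018 [503. 515.] [264. 376.]
0.042 [509. 554.] [212. 376.]
0.052 [478. 669.] [205. 364.]
tray near face [array([545., 676.]), array([409., 661.])] top far [array([419., 424.]), array([419., 301.])]
b [ 0.5095 -0.0149  0.2618] [ 0.5088 -0.0149  0.2658]
-0.052 [447. 508.] [419. 354.]
-0.042 [479. 425.] [394. 365.]
-0.018 [485. 460.] [342. 366.]
0.018 [493. 515.] [264. 366.]
0.042 [499. 553.] [212. 367.]
0.052 [467. 668.] [205. 355.]
tray near face [array([535., 676.]), array([399., 660.])] top far [array([419., 415.]), array([418., 292.])]
```

View pics/s13.png

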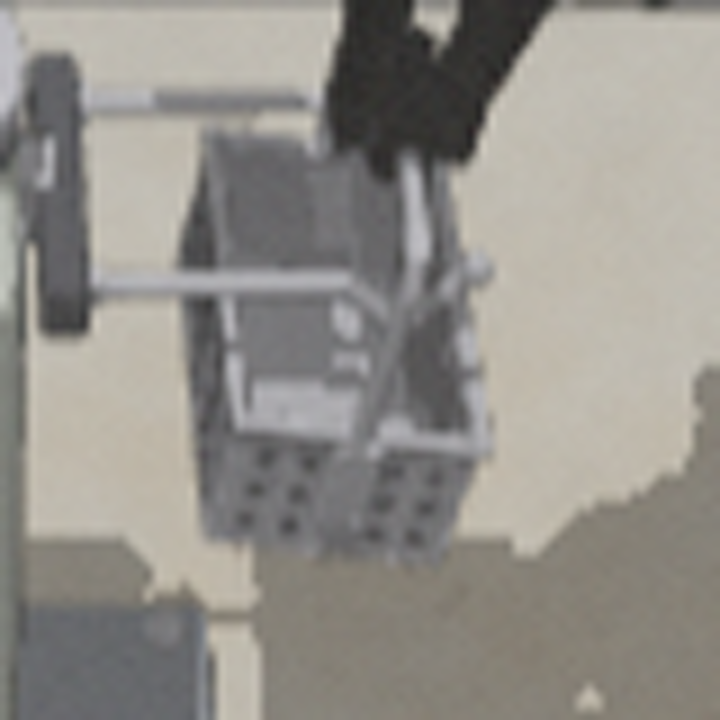

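play_rows:
  series:
    - [0,0,0.0295,-0.0052,0,0,0]
    - [0,0,0.0295,-0.0052,0,0,0]
    - [0,0,0.0295,-0.0052,0,0,0]
    - [0,0,0.0295,-0.0052,0,0,0]
    - [0,0,0.0295,-0.0052,0,0,0]
    - [0,0,0.0295,-0.0052,0,0,0]
    - [0,0,0.0295,-0.0052,0,0,0]
    - [0,0,0.02,-0.0035,0,0,0]
    - [0,0,0,0,0,0,0]
    - [0,0,0,0,0,0,0]

```text
time: 12.88
position: [0.5043, -0.0145, 0.2381]
tool_rot: [-0.462, 0.447, -0.533, 0.551]
ft_force: [0.7, 0.2, -2.7]
grip_width: 0.0159
```

```bash
python3 -c "
from h import *
go([.5045,-.0147,.231],1.9,.174)
import cv2
im=eyes.camera('side')[:,:,::-1];cv2.imwrite('pics/s14.png',cv2.resize(im[165:245,305:385],None,fx=9,fy=9,interpolation=cv2.INTER_CUBIC))"
```

```text
t 12.8833 pos [ 0.5043 -0.0145  0.2381] F [ 0.726   0.2433 -2.7274] w 0.015910759330847055
shift/100mm [ 0.0016  0.0699 -0.0107]
turn/180 [-0.0005  0.     -0.    ] yaw 1.9038394892517208
```

View pics/s14.png

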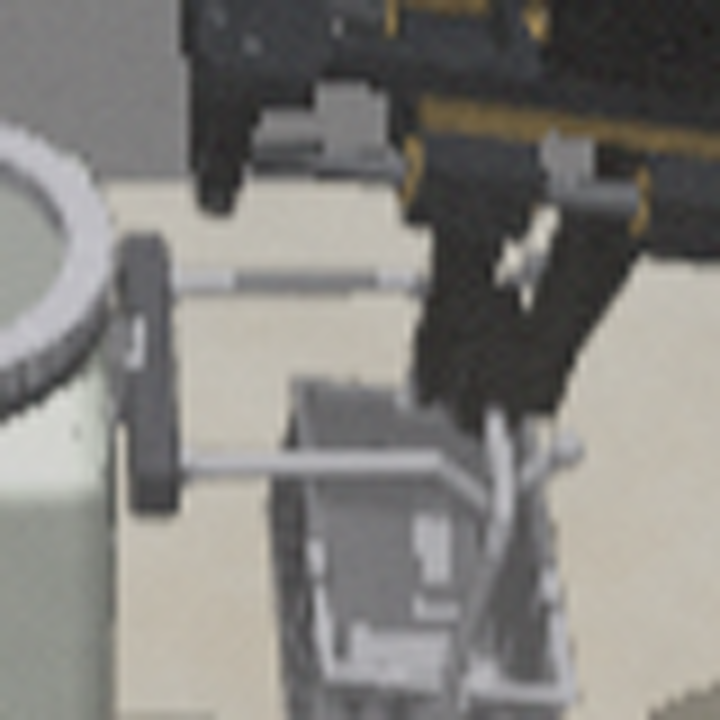

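play_rows:
  series:
    - [0,0,0.02,-0.0035,0,0,0]
    - [0,0,0.02,-0.0035,0,0,0]
    - [0,0,0.02,-0.0035,0,0,0]
    - [0,0,0.02,-0.0035,0,0,0]
    - [0,0,0.02,-0.0035,0,0,0]
    - [0,0,0.02,-0.0035,0,0,0]
    - [0,0,0.02,-0.0035,0,0,0]
    - [0,0,0.02,-0.0035,0,0,0]
    - [0,0,0.02,-0.0035,0,0,0]
    - [0,0,0.02,-0.0035,0,0,0]
    - [0,0,0,0,0,0,0]
    - [0,0,0,0,0,0,0]

```text
time: 13.93
position: [0.5046, -0.0146, 0.2179]
tool_rot: [-0.462, 0.446, -0.533, 0.551]
ft_force: [0.3, -0.8, -1.3]
grip_width: 0.0156
```

```bash
python3 -c "
from h import *
go([.5045,-.0147,.231],1.9,.174)
import cv2
im=eyes.camera('side')[:,:,::-1];cv2.imwrite('pics/s15.png',cv2.resize(im[165:245,305:385],None,fx=9,fy=9,interpolation=cv2.INTER_CUBIC))"
```

```text
t 13.9333 pos [ 0.5046 -0.0146  0.2179] F [ 0.3289 -0.7964 -1.2975] w 0.01558122856504464
shift/100mm [ 0.0009 -0.129   0.022 ]
turn/180 [-0.0007 -0.      0.    ] yaw 1.8964579640587163
```

View pics/s15.png

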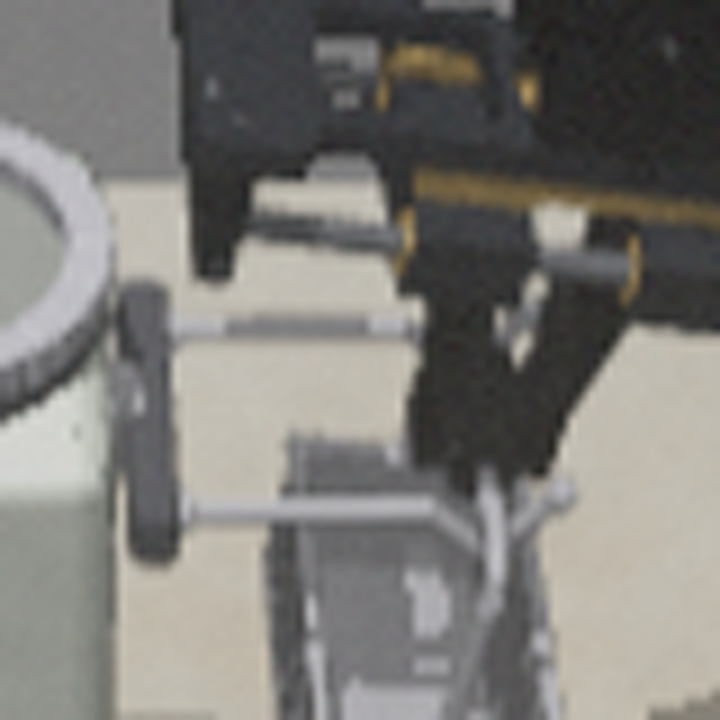

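play_rows:
  series:
    - [0,0,0.02,-0.0035,0,0,0]
    - [0,0,0.02,-0.0035,0,0,0]
    - [0,0,0.02,-0.0035,0,0,0]
    - [0,0,0.02,-0.0035,0,0,0]
    - [0,0,0.02,-0.0035,0,0,0]
    - [0,0,0.02,-0.0035,0,0,0]
    - [0,0,0.02,-0.0035,0,0,0]
    - [0,0,0.02,-0.0035,0,0,0]
    - [0,0,0,0,0,0,0]
    - [0,0,0,0,0,0,0]

```text
time: 14.82
position: [0.5048, -0.0146, 0.2017]
tool_rot: [-0.461, 0.446, -0.533, 0.551]
ft_force: [0.9, 1.0, -0.8]
grip_width: 0.0159
```

```bash
python3 -c "
from h import *
a=[]
for i in range(6):
    eyes.camera('side'); a.append(robot.get_obs()['ft_force'])
print(np.array(a), np.mean(a,0)); go([.5045,-.0147,.231],1.9,.174)
"
```

```text
[[ 1.3799 -0.1333 -1.0503]
 [ 1.3415  0.1001 -1.0431]
 [ 1.9085 -0.5672 -1.389 ]
 [ 2.633  -1.1239 -1.1528]
 [ 2.1589 -0.1258 -1.0041]
 [ 2.3308 -0.0926 -0.611 ]] [ 1.9588 -0.3238 -1.0417]
t 15.1167 pos [ 0.5047 -0.0146  0.2019] F [ 2.3308 -0.0926 -0.611 ] w 0.015438356686168435
shift/100mm [ 0.0008 -0.2872  0.0489]
turn/180 [-0.0008  0.      0.0001] yaw 1.9017324050664068
```

```bash
python3 -c "
from h import *
import cv2
im=eyes.camera('side')[:,:,::-1];cv2.imwrite('pics/s16.png',cv2.resize(im[165:245,305:385],None,fx=9,fy=9,interpolation=cv2.INTER_CUBIC))
zoom('top',(210,110,320,240),4.6,'pics/t16.png')"
```

```text
(no output)
```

View pics/s16.png

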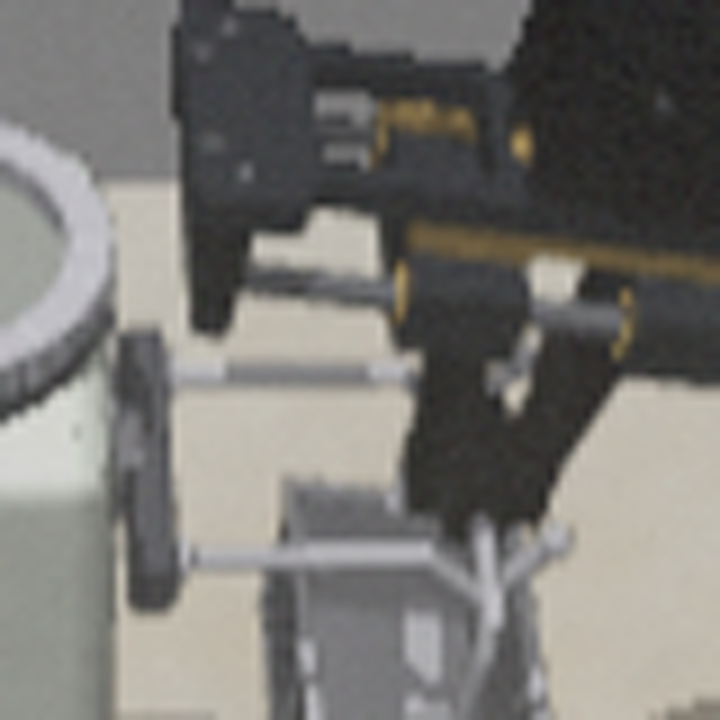

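View pics/t16.png

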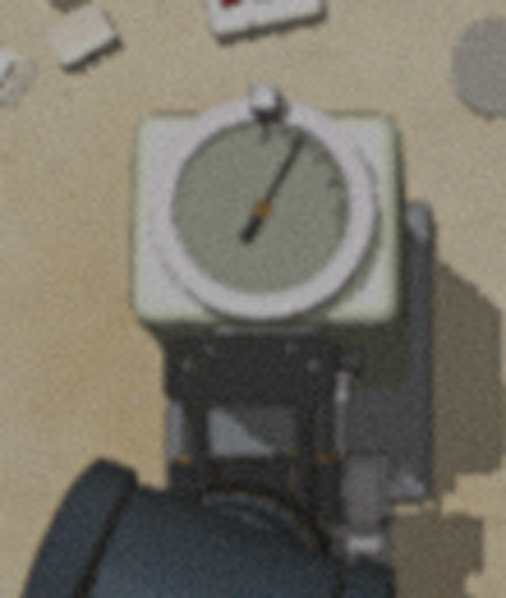

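play_rows:
  series:
    - [0,0,0.02,-0.0035,0,0,0]
    - [0,0,0.02,-0.0035,0,0,0]
    - [0,0,0.02,-0.0035,0,0,0]
    - [0,0,0.02,-0.0035,0,0,0]
    - [0,0,0.02,-0.0035,0,0,0]
    - [0,0,0.02,-0.0035,0,0,0]
    - [0,0,0.02,-0.0035,0,0,0]
    - [0,0,0,0,0,0,0]
    - [0,0,0,0,0,0,0]

```text
time: 15.97
position: [0.5047, -0.0146, 0.1874]
tool_rot: [-0.462, 0.446, -0.533, 0.551]
ft_force: [2.9, 0.4, 0.3]
grip_width: 0.0159
```

```bash
python3 -c "
from h import *
a=[]
for i in range(12):
    eyes.camera('side'); a.append(robot.get_obs()['ft_force'])
print(np.mean(a,0),np.std(a,0)); go([.5045,-.0147,.231],1.9,.174)
"
```

```text
[ 3.0482  0.0747 -0.1384] [0.465  0.5385 0.3175]
t 16.5667 pos [ 0.5047 -0.0146  0.1876] F [ 2.9067 -0.7374 -0.8396] w 0.015681111871847852
shift/100mm [ 0.0009 -0.4279  0.0747]
turn/180 [-0.0007  0.      0.    ] yaw 1.901504739704506
```

play_rows:
  series:
    - [0,0,0.0013,0.0074,0,0,0]
    - [0,0,0.0013,0.0074,0,0,0]
    - [0,0,0,0,0,0,0]
    - [0,0,0,0,0,0,0]

```text
time: 16.9
position: [0.5053, -0.0143, 0.1871]
tool_rot: [-0.462, 0.447, -0.532, 0.551]
ft_force: [0.7, -1.4, -0.8]
grip_width: 0.0156
```

```bash
python3 -c "
from h import *
a=[]
for i in range(10):
    eyes.camera('side'); a.append(robot.get_obs()['ft_force'])
print(np.mean(a,0),np.std(a,0)); go([.5045,-.0147,.231],1.9,.174)
"
```

```text
[ 0.7022  0.0617 -0.106 ] [0.5554 0.4712 0.4094]
t 17.4 pos [ 0.5059 -0.0144  0.1874] F [ 0.8091  0.182  -0.7036] w 0.015713586975655853
shift/100mm [ 0.0029 -0.4316  0.0626]
turn/180 [-0.0005 -0.     -0.0001] yaw 1.8982700486132744
```

play_rows:
  series:
    - [0,0,0,0,0,0,0]
    - [0,0,0,0,0,0,0]
    - [0.19,0,0,0,0,0,0]
    - [0.21,0,0,0,0,0,0]
    - [0.24,0,0,0,0,0,0]
    - [0.27,0,0,0,0,0,0]
    - [0.3,0,0,0,0,0,0]
    - [0.35,0,0,0,0,0,0]
    - [0.4,0,0,0,0,0,0]
    - [0.45,0,0,0,0,0,0]
    - [0.5,0,0,0,0,0,0]
    - [0.5,0,0,0,0,0,0]
  grip_force: 3

```text
time: 18.4
position: [0.506, -0.0145, 0.1874]
tool_rot: [-0.462, 0.447, -0.533, 0.551]
ft_force: [-0.2, 0.4, -0.0]
grip_width: 0.0414
```

```bash
python3 -c "
from h import *
go([.5045,-.0147,.231],1.9,.174)
import cv2
im=eyes.camera('side')[:,:,::-1];cv2.imwrite('pics/s17.png',cv2.resize(im[165:265,295:395],None,fx=6,fy=6,interpolation=cv2.INTER_CUBIC))
zoom('top',(210,110,320,240),4.6,'pics/t17.png')"
```

```text
t 18.4 pos [ 0.506  -0.0145  0.1874] F [-0.2283  0.3899 -0.0382] w 0.04137977031860222
shift/100mm [ 0.0011 -0.4315  0.0618]
turn/180 [-0.0006  0.      0.    ] yaw 1.9038817005276425
```

View pics/s17.png

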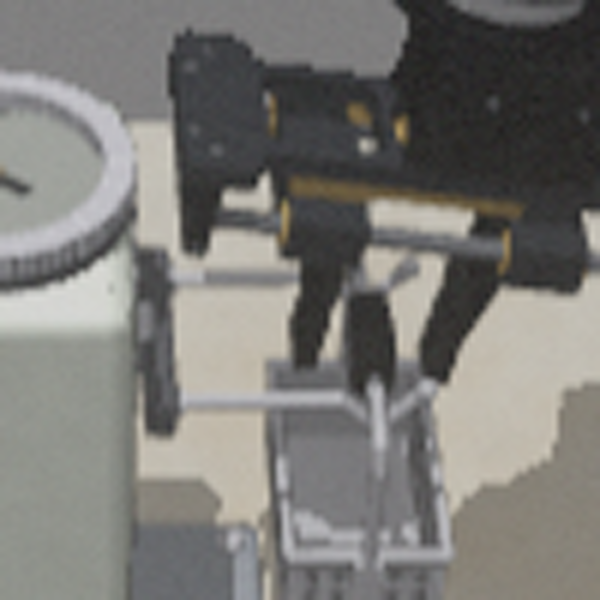

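View pics/t17.png

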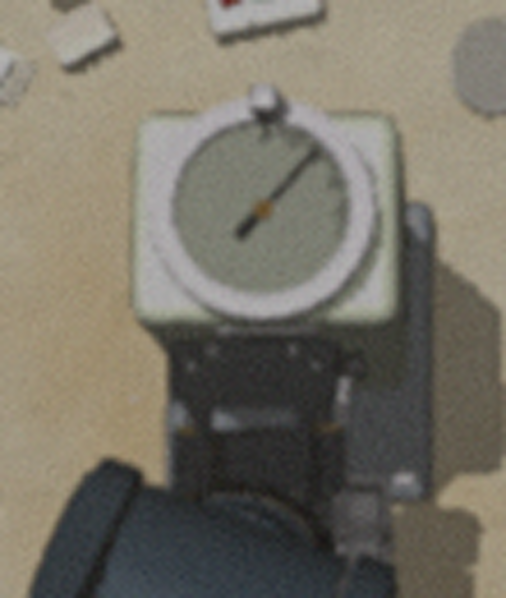

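play_rows:
  series:
    - [0.5,0,-0.05,0,0,0,0]
    - [0.5,0,-0.1,0,0,0,0]
    - [0.5,0,-0.1,0,0,0,0]
    - [0.5,0,-0.15,0,0,0,0]
    - [0.5,0,-0.2,0,0,0,0]
    - [0.5,0,-0.25,0,0,0,0]
    - [0.5,0,-0.25,0,0,0,0]
    - [0.5,0,-0.25,0,0,0,0]
    - [0.5,0,-0.25,0,0,0,0]
    - [0.5,0,-0.25,0,0,0,0]
    - [0.5,0,0,0,0,0,0]
    - [0.5,0,0,0,0,0,0]

```text
time: 19.5
position: [0.474, -0.0157, 0.3714]
tool_rot: [-0.461, 0.445, -0.534, 0.551]
ft_force: [-1.2, 0.6, 0.8]
grip_width: 0.0433
```

```bash
python3 -c "
from h import *
go([.5045,-.0147,.231],1.9,0)
import cv2
im=eyes.camera('side')[:,:,::-1];cv2.imwrite('pics/s18.png',cv2.resize(im[165:265,295:395],None,fx=6,fy=6,interpolation=cv2.INTER_CUBIC))
zoom('top',(220,110,310,200),7,'pics/t18.png')
zoom('side',(260,160,330,230),8,'pics/s18b.png')"
```

```text
t 19.5 pos [ 0.474  -0.0157  0.3714] F [-1.1675  0.6096  0.7722] w 0.04331934236497157
shift/100mm [-0.0024  1.4357  0.0489]
turn/180 [-0.0572  0.      0.0005] yaw 1.9153197279510117
```

View pics/s18.png

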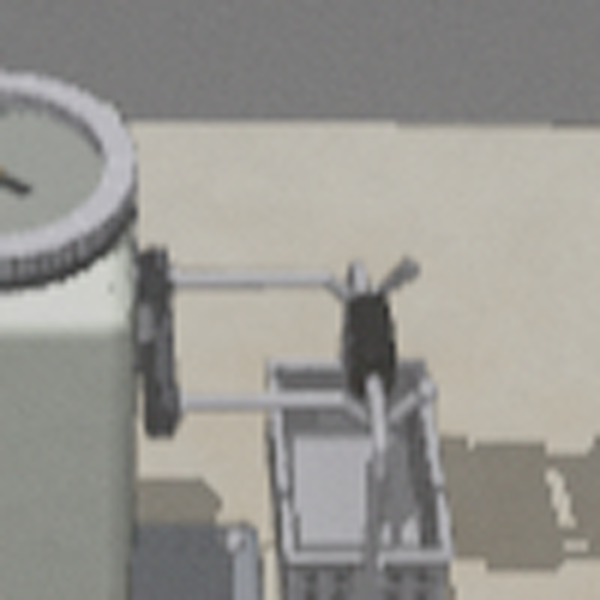

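View pics/t18.png

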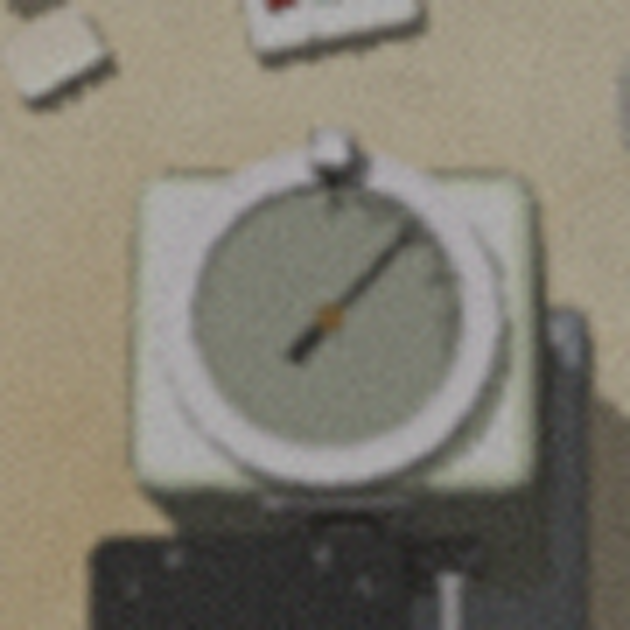

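View pics/s18b.png

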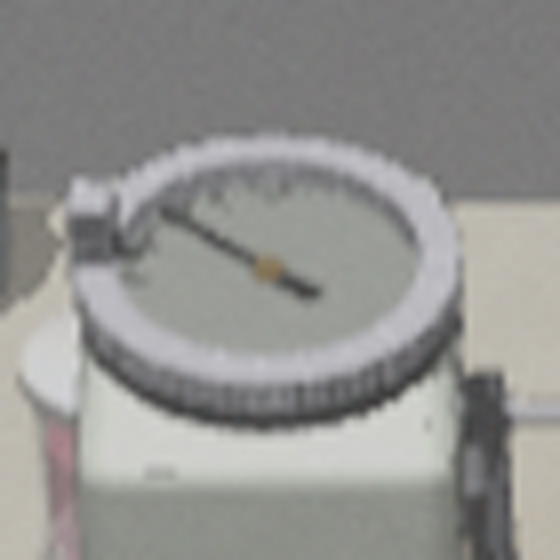

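play_rows:
  series:
    - [0.5,0,0,0,-0.0143,0,0]
    - [0.5,0,0,0,-0.0143,0,0]
    - [0.5,0,0,0,-0.0143,0,0]
    - [0.5,0,0,0,-0.0143,0,0]
    - [0.5,0,0,0,0,-0.0385,0]
    - [0.5,0,0,0,0,-0.0385,0]
    - [0.5,0,0,0,0,-0.0385,0]
    - [0.5,0,0,0,0,-0.0385,0]
    - [0.5,0,0,0,0,-0.0385,0]
    - [0.5,0,0,0,0,-0.0385,0]
    - [0.5,0,0,0,0,-0.0385,0]
    - [0.5,0,0,0,0,-0.0385,0]

```text
time: 20.65
position: [0.473, -0.0154, 0.3678]
tool_rot: [0.68, -0.199, 0.194, -0.679]
ft_force: [-0.4, 0.3, -0.9]
grip_width: 0.0435
```

play_rows:
  series:
    - [0.5,0,0,0,0,-0.0385,0]
    - [0.5,0,0,0,0,-0.0385,0]
    - [0.5,0,0,0,0,-0.0385,0]
    - [0.5,0,0,0,0,-0.0385,0]
    - [0.5,0,0,0,0,-0.0385,0]
    - [0.5,0,0,0,0,0,0]
    - [0.5,0,0,0,0,0,0]
    - [0.5,0,0,0,0,0,0]

```text
time: 21.32
position: [0.4734, -0.0155, 0.3688]
tool_rot: [-0.707, -0.009, 0.013, 0.707]
ft_force: [0.5, 0.3, 0.3]
grip_width: 0.0435
```

```bash
python3 -c "
from h import *
c=lambda x,y:(x/7+220-.43,y/7+110-.43)
s=lambda x,y:(x/8+260-.44,y/8+160-.44)
O=onz('top',c(330,318),.28); n=onz('top',c(413,228),.28)-O; tl=onz('top',c(295,358),.28)-O; zl=onz('top',c(334,196),.28)-O; tb=onz('top',c(332,146),.303)
for v in(n,tl,zl,tb-O): print(v,np.hypot(*v[:2]),np.degrees(np.arctan2(v[1],v[0])))
print('O',O,'tab top',tb, tri(s(91,190),c(332,146)))
print('side needle',onz('side',s(168,210),.28),'pivot',onz('side',s(268,268),.28))
go([.691,-.009,.37],92)
"
```

```text
[ 0.0279 -0.0237  0.    ] 0.036674721509988115 -40.351933240395
[-0.0124  0.0099  0.    ] 0.015861156573770085 141.16985558952567
[0.037  0.0001 0.    ] 0.03703122731274444 0.19002078333873665
[ 0.0462 -0.0008  0.023 ] 0.04625632800802934 -0.949977206105525
O [ 0.6451 -0.0107  0.28  ] tab top [ 0.6913 -0.0115  0.303 ] (array([ 0.6911, -0.0115,  0.3037]), np.float64(5.024227174233481e-05))
side needle [ 0.673  -0.0325  0.28  ] pivot [ 0.6455 -0.009   0.28  ]
t 21.3167 pos [ 0.4734 -0.0155  0.3688] F [0.4522 0.2979 0.2789] w 0.043547519048656565
shift/100mm [ 2.1771 -0.0245 -0.0053]
turn/180 [-0.0002 -0.0009 -0.0018] yaw 91.84600598199536
```

play_rows:
  series:
    - [0.5,0.15,0,0.005,0,0.0015,0]
    - [0.5,0.3,0,0.005,0,0.0015,0]
    - [0.5,0.35,0,0.005,0,0.0015,0]
    - [0.5,0.35,0,0.005,0,0.0015,0]
    - [0.5,0.35,0,-0.03,0,0,0]
    - [0.5,0.35,0,-0.02,0,0,0]
    - [0.5,0.2,0,0,0,0,0]
    - [0.5,0.13,0,0,0,0,0]
    - [0.5,0,0,0,0,0,0]
    - [0.5,0,0,0,0,0,0]
    - [0.5,0,0,0,0,0,0]

```text
time: 22.23
position: [0.6906, -0.0138, 0.3684]
tool_rot: [-0.707, -0.003, 0.007, 0.707]
ft_force: [0.3, -0.7, -0.1]
grip_width: 0.0433
```

```bash
python3 -c "
from h import *
go([.691,-.0113,.290],91)
zoom('side',(240,110,360,230),6,'pics/s19.png')
"
```

```text
t 22.2333 pos [ 0.6906 -0.0138  0.3684] F [ 0.3305 -0.7229 -0.063 ] w 0.04330908992767501
shift/100mm [0.0086 0.7841 0.0249]
turn/180 [-0.     -0.0007 -0.0017] yaw 90.86649373697976
```

View pics/s19.png

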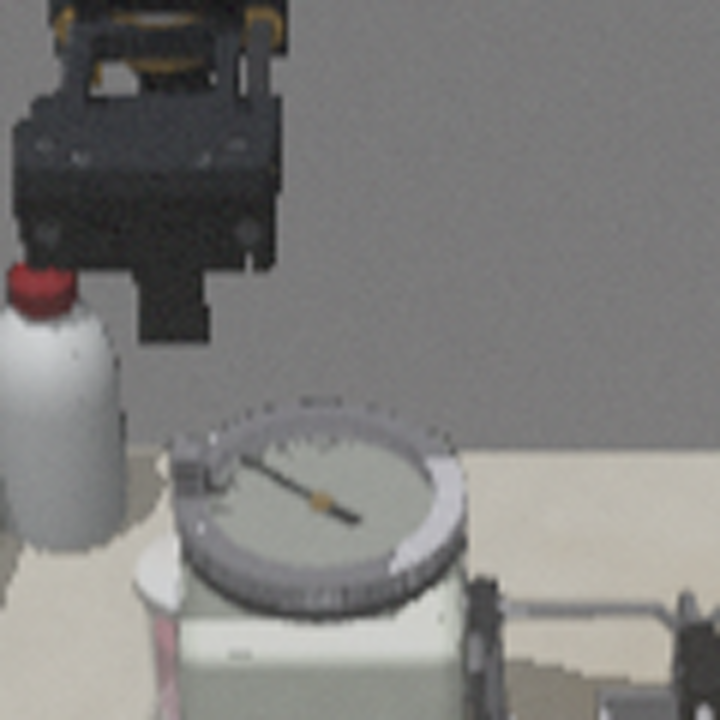

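play_rows:
  series:
    - [0.5,0,0.15,0.012,0,0,0]
    - [0.5,0.004,0.2,0.012,0,0,0]
    - [0.5,0.004,0.2,0,0,0,0]
    - [0.5,0,0.13,0,0,0,0]
    - [0.5,0,0.08,0,0,0,0]
    - [0.5,0,0.02,0,0,0,0]
    - [0.5,0,0,0,0,0,0]
    - [0.5,0,0,0,0,0,0]

```text
time: 22.95
position: [0.6924, -0.0116, 0.2922]
tool_rot: [0.707, 0.005, -0.006, -0.707]
ft_force: [0.6, 0.4, -0.2]
grip_width: 0.0437
```

```bash
python3 -c "
from h import *
go([.691,-.0113,.290],91)
zoom('side',(240,110,360,230),6,'pics/s20.png')
"
```

```text
t 22.95 pos [ 0.6924 -0.0116  0.2922] F [ 0.6319  0.3698 -0.1964] w 0.043726476927190575
shift/100mm [-0.0143  0.0219  0.0036]
turn/180 [ 0.0002 -0.0006 -0.0005] yaw 90.89960420685117
```

View pics/s20.png

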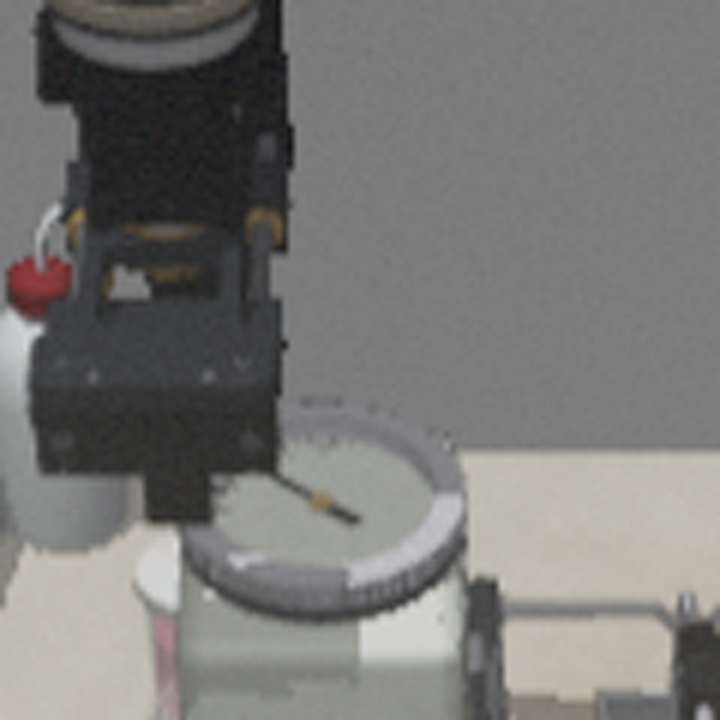

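play_rows:
  series:
    - [0,-0.01,0.01,0,0,0,0]
    - [0,0,0,0,0,0,0]
    - [0,0,0,0,0,0,0]
    - [0,0,0,0,0,0,0]
    - [0,0,0,0,0,0,0]
    - [0,0,0,0,0,0,0]
    - [0,0,0,0,0,0,0]
    - [0,0,0,0,0,0,0]
  grip_force: 8

```text
time: 23.67
position: [0.6911, -0.0116, 0.2898]
tool_rot: [0.707, 0.004, -0.007, -0.707]
ft_force: [-0.6, -0.5, -0.3]
grip_width: 0.0119
```

```bash
python3 -c "
from h import *
go([.691,-.0113,.290],91)
o=robot.get_obs(); p=o['position']; O=np.array([.6452,-.0104]); v=p[:2]-O; print(np.hypot(*v),np.degrees(np.arctan2(v[1],v[0])),o['q'])
"
```

```text
t 23.6667 pos [ 0.6911 -0.0116  0.2898] F [-0.6372 -0.5489 -0.3385] w 0.011905987455868747
shift/100mm [-0.0014 -0.0018  0.0028]
turn/180 [ 0.     -0.0005 -0.0012] yaw 90.90241418559062
0.04595698250325534 -1.4719835529823408 [-0.1777  0.5663  1.1679 -0.0008  1.4109 -1.7641]
```

play_rows:
  series:
    - [0,-0.0017,0,-0.0396,0,0.02745,0]
    - [0,-0.0017,0,-0.0396,0,0.02745,0]
    - [0,-0.0017,0,-0.0396,0,0.02745,0]
    - [0,-0.0017,0,-0.0396,0,0.02745,0]
    - [0,-0.0017,0,-0.0396,0,0.02745,0]
    - [0,-0.0017,0,-0.0396,0,0.02745,0]
    - [0,-0.0017,0,-0.0396,0,0.02745,0]
    - [0,-0.0017,0,-0.0396,0,0.02745,0]
    - [0,0,0,0,0,0,0]
    - [0,0,0,0,0,0,0]
    - [0,0,0,0,0,0,0]

```text
time: 24.58
position: [0.6807, -0.0406, 0.2898]
tool_rot: [0.668, -0.235, 0.232, -0.667]
ft_force: [-1.0, 1.1, 0.7]
grip_width: 0.0115
```

```bash
python3 -c "
from h import *
go([.691,-.0113,.290],91)
o=robot.get_obs(); p=o['position']; O=np.array([.6452,-.0104]); v=p[:2]-O; print(np.hypot(*v),np.degrees(np.arctan2(v[1],v[0])),o['q'])
zoom('side',(250,140,340,230),8,'pics/s21.png')
zoom('top',(220,110,310,200),7,'pics/t21.png')
"
```

```text
t 24.5833 pos [ 0.6807 -0.0406  0.2898] F [-1.0307  1.0619  0.6508] w 0.011472830693277718
shift/100mm [-0.1017 -0.0022  0.2929]
turn/180 [ 0.0004 -0.2195 -0.0015] yaw 51.496795086010444
0.046595048331744764 -40.3207497681598 [-0.2227  0.5523  1.1939 -0.0007  1.4001 -1.1214]
```

View pics/s21.png

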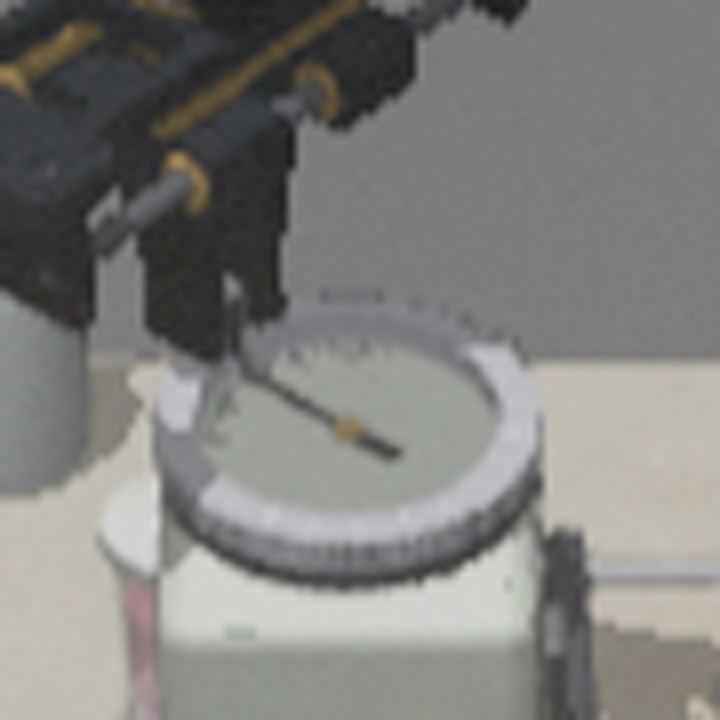

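play_rows:
  series:
    - [0.16,0,0,0,0,0,0]
    - [0.2,0,0,0,0,0,0]
    - [0.3,0,0,0,0,0,0]
    - [0.4,0,0,0,0,0,0]
    - [0.4,0,0,0,0,0,0]
    - [0.4,0,-0.1,0,0,0,0]
    - [0.4,0,-0.2,0,0,0,0]
    - [0.4,0,-0.3,0,0,0,0]
    - [0.4,0,-0.3,0,0,0,0]
    - [0.4,0,-0.3,0,0,0,0]
    - [0.4,0,-0.2,0,0,0,0]
    - [0.4,0,0,0,0,0,0]

```text
time: 25.68
position: [0.6835, -0.0414, 0.4374]
tool_rot: [-0.667, 0.23, -0.237, 0.667]
ft_force: [-0.5, -0.1, -0.2]
grip_width: 0.0346
```

play_rows:
  series:
    - [0.4,-0.2,0,-0.2,0,0,0]
    - [0.4,-0.2,0,-0.2,0,0,0]
    - [0.4,-0.2,0,-0.2,0,0,0]
    - [0.4,-0.2,0,-0.2,0,0,0]
    - [0.4,-0.2,0,-0.2,0,0,0]
    - [0.4,-0.2,0,-0.2,0,0,0]
    - [0.4,-0.2,0,-0.2,0,0,0]
    - [0.4,-0.2,0,-0.2,0,0,0]
    - [0.4,0,0,0,0,0,0]
    - [0.4,0,0,0,0,0,0]
    - [0.4,0,0,0,0,0,0]

```text
time: 26.6
position: [0.4571, -0.0662, 0.4308]
tool_rot: [0.668, -0.235, 0.233, -0.667]
ft_force: [-0.9, -0.1, -0.6]
grip_width: 0.0348
```

```bash
python3 -c "
from h import *
go([.691,-.0113,.290],91)
zoom('side',(250,150,390,260),5,'pics/s22.png')
zoom('top',(220,110,310,200),7,'pics/t22.png')
"
```

```text
t 26.6 pos [ 0.4571 -0.0662  0.4308] F [-0.9168 -0.137  -0.5874] w 0.03476557068740285
shift/100mm [1.4875 1.4012 1.892 ]
turn/180 [ 0.0004 -0.2202 -0.0008] yaw 51.36813224828849
```

View pics/s22.png

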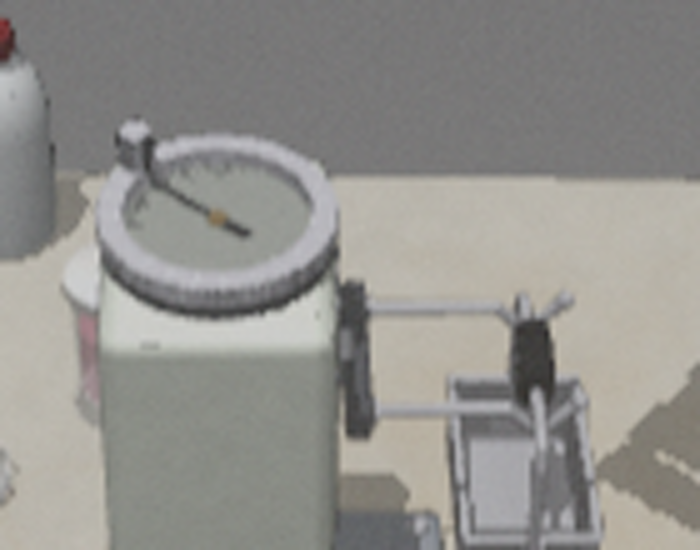

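View pics/t22.png

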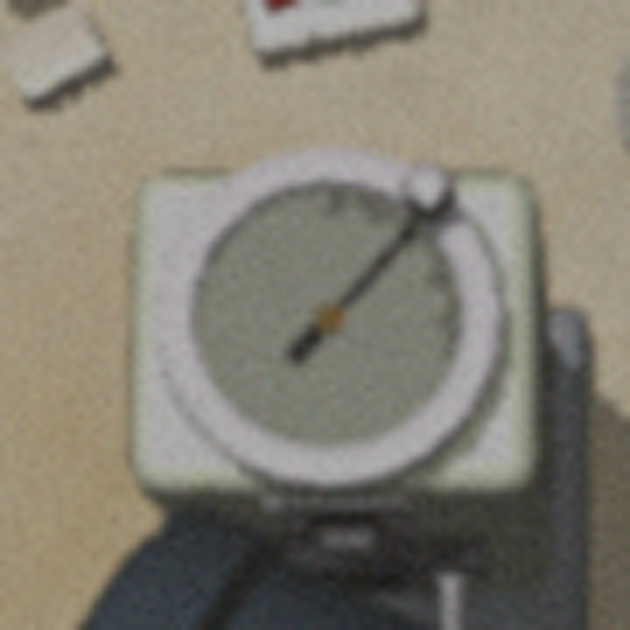

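```bash
python3 -c "
from h import *
ticket.hand_in(); print(robot.get_obs()['time'])"
```

```text
the job is handed in; nothing more can be done
the job is handed in; nothing more can be done
```

The basket hangs by its bail on both hook saddles, and the tare ring's zero line stands at the needle. I handed the job in at about 27 s; hand-in gives no verdict.

**Hanging the basket:** I lowered it at about 25 mm/s until the wrist force fell to about zero. That left the hook roughly 45 mm down, and I let go there. At the last look it hung level and still, with the sleeve between the prongs. I tilted the gripper 10° while lowering it, so that the gripper body cleared the balance housing.

**Setting the tare ring:** I turned the ring about 39.5° clockwise by its tab. In both final pictures the zero line and the needle form one straight line. The arm then stood clear, touching nothing.

**What failed or disagreed:**
- **First grasp:** it closed on air just above the sleeve. The pictures put the fingertips at the reported tool position, not 25 mm ahead of it as described. I went about 20 mm lower, gripped the sleeve, and used that offset from then on.
- **Sideways force:** while lowering, a force of about 3 N built up in the saddles. I eased the gripper 1.5 mm before letting go, and it fell to 0.7 N.
- **Not measured:** I judged the final bar and zero-line positions by eye from the pictures, and did not measure them in millimetres. I steered clear of the jar, beaker and wax block but did not check their positions again at the end.

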